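Clamp an aligned stack of heat-spreader plates on the stacking jig

ROBOT

A 6-joint arm with a two-finger parallel gripper is mounted at the origin on the work surface. World frame = base frame: x ahead of the robot, y to its left, z up, the work surface at z = 0. Lengths are in mm, angles in degrees, forces in N, time in s.
With the tool pointing down it reaches from about 275 to 725 mm from the base axis. Payload 15.9 kg.
Tool frame: the origin (TCP) lies at the very end of the fingers, on their centre line; the grasp point (between the pads) lies 19 mm behind it (bot.grasp_offset is the distance from the TCP to the grasp point, in mm); z points along the fingers, y is the line along which they close (so a half turn about z gives the same grasp; the last joint's range is limited). The gripper opens to 85 mm and grips with 20 to 120 N. Pads are 22 mm wide; open, the fingers measure 114 mm over their backs; the gripper's body (76 mm by 85 mm) begins 54 mm behind the grasp point. The pads swing forward as they close: fully open they stand 13 mm farther back than shut.
Start: joints at [-68.927, 12.198, -1.971, 75.831, 0, 90], TCP at [179.775, -466.547, 231.306] pointing down, gripper open.
Joint ranges: [-170.91, 170.91], [-42.67, 98.43], [-65.05, 77.54], [-120.47, 116.71], [-90, 82.35], [-180, 180]. Speed limits (degrees/s): [108.29, 108.29, 136.94, 147.25, 180, 180].

INTERFACE

Orientations are given as [roll, pitch, yaw] about the fixed x, y, z axes, in that order (R = Rz(yaw) Ry(pitch) Rx(roll)).
In Python, from station import bot gives the robot as it stands. The module is installed in compiled form; this text tells all that it offers.
- The arm moves only by the tool arm_command, never from a script. Its argument "moves" is a list of rows, each a list of 7 numbers: the closure, from 0 (fully open) to 1 (shut), then the shift along the tool's x, y, z normalised to -1 to 1, where 1 is 0.3 m, then the turn, a rotation vector about the tool's x, y, z normalised to -1 to 1, where 1 is 6 degrees. A call has 1 to 8 rows; each row shifts and turns the commanded pose from where the row before left it, along the tool's axes as they then stand; what a row does not reach is not made up. A row lasts 1/10 s, in which the tool goes at most 50 mm and 8.59 degrees, less where a joint would pass 70% of its speed; a pose out of reach is approached as far as the arm can. A call with a number of a shift or a turn outside -1 to 1 is refused whole. A call with a gripper value outside its range is refused whole. The fingers move at their own pace and stop on an object; "squeeze" is the grip in N (left out, the last holds). Time passes only in rows, so rows that do not move let the fingers close. It gives the time, the measured TCP pose, the force, the opening and the grip force at its end, in the units of the state.
- bot.get_obs(): the state, without advancing time (a new reading comes with each control period).
- bot.camera(name): name is "scene" or "top" or "wrist"; returns a dict with "image" (400x640x3 uint8, blue, green, red), "fx", "fy", "cx", "cy" (pixels), "view" (4x4, takes a point from world to camera coordinates). Camera axes: x right, y down, z forward; pixel columns grow to the right and rows downward; lengths in mm; the calibration is good to about 2 mm. A picture is of the moment at which its call begins. There is no depth.
- bot.sign_off(): hands the job in; it is judged then, once.
The state is a dict: "time_s": time; "qpos": joint angles; "qd": joint speeds; "tau": joint torques, N m; "tcp_pos": TCP position; "eef_rot": TCP orientation; "force": force on the tool from outside, world axes, zero at the start; "ft_torque": the same for the moment, N m; "width": opening from 0.0 (shut) to 1.0 (fully open); "finger_force": force on a finger pad.
Only numpy, scipy, OpenCV 4.12 (cv2) and the standard library are available. Lean on these libraries where they do the work, as an engineer would, in place of code of your own. Each camera call takes 0.05 s, during which the arm holds its last target. There are 200 camera calls.

TASK

Stack all the loose aluminium plates on the jig, with the threaded stud standing up through their windows, and tap the stack until every plate is flush against the end stop and the long edges line up. Only then set the hex flange nut upright on the stud, back it off (anticlockwise) until it drops into the thread, and wind it clockwise until its flange rests on the stack, with the plates still aligned. Let go, and leave the other things on the bench where they are.

Things in the scene. Friction and masses are not known exactly. Their poses are not given: they have to be found in the camera images.
- jig: fixed stacking jig: dark steel base bar 170 mm long (x) x 46 wide (y) x 12 high; origin under its centre at bench level, x along the bar to the end stop, z up. A threaded stud stands upright at x = y = 0, tip 66 mm above the bench. The -x end and both sides are open; plates overhang the bar by 6 mm each side
- jig_stop_face (a point): centre of the face of the steel end stop at the +x end of the jig (65 mm from the stud's axis, 24 mm above the bench); x points into the stop. The stop is 58 mm wide, its top 34 mm above the bench. A plate that touches it has its middle on the stud's axis
- jig_stud_axis (a point): point on the stud's axis at the upper face of the base bar (12 mm above the bench), axes as the jig's. Stud: smooth core 18 mm in diameter, tapering above 58 mm to 10 mm at the tip (heights above the bench); round it a coarse three-start right-hand thread, 28 mm in diameter, 24 mm travel a turn, starting 50 mm above the bench
- jig_stud_tip (a point): tip of the stud. Each thread start is ground flat on top with a 3 mm nib at its clockwise end: a nut on the flats is blocked clockwise; turned anticlockwise (from above) by up to 2 rad it drops about 5 mm by its own weight once held loosely or let go, and then stops; clockwise then winds it down. Where the starts lie is random and not reported
- plate1_mid (a point): A loose flat aluminium plate, 130 x 58 x 6 mm, with a window 42 mm (lengthwise) x 38 mm through its middle; starts lying flat on the bench. Point: middle of the window, half-way up (3 mm above the underside); x along its length, y across, z up. 0.12 kg. May be absent (None)
- plate2_mid (a point): Another loose flat aluminium plate, 130 x 58 x 6 mm, with a window 42 mm (lengthwise) x 38 mm through its middle; starts lying flat on the bench. Point: middle of the window, half-way up (3 mm above the underside); x along its length, y across, z up. 0.12 kg. May be absent (None)
- plate3_mid (a point): Another loose flat aluminium plate, 130 x 58 x 6 mm, with a window 42 mm (lengthwise) x 38 mm through its middle; starts lying flat on the bench. Point: middle of the window, half-way up (3 mm above the underside); x along its length, y across, z up. 0.12 kg. May be absent (None)
- plate1: the same plate; origin at the centre of its underside
- plate2: the same plate; origin at the centre of its underside
- plate3: the same plate; origin at the centre of its underside
- nut_mid (a point): loose steel hex flange nut, 32 mm high, 0.16 kg: round flange 60 mm across and 6 thick at the bottom, above it a hexagon 42 mm across flats, 26 high. Point on its axis half-way up (16 mm above the flange's underside); z its axis, up; x square to one pair of flats (others at 60 degrees). Starts standing on its flange
- nut: the same nut; origin at the centre of the flange's underside. Bore 30 mm, with three lugs inside near the bottom leaving 20 mm. The nut's half-way point is 61 to 64 mm above the bench on the thread's flats (65 to 66 on the nibs), 54 to 58 just after dropping in, 46 resting on three plates, 40 on two
- spool: bystander: grey spool of wire, 44 mm across, 34 mm high
- jar: bystander: small jar, 42 mm across, 50 mm high
- meter: bystander: orange multimeter lying flat, 150 x 75 x 34 mm
- driver: bystander: screwdriver, 170 mm long
- partbin: bystander: open blue part bin, 100 x 75 x 40 mm
- mug: bystander: white mug, 85 mm high
- flux: bystander: clear flux bottle, 44 mm across, 110 mm high
There are look-alikes about, which are no part of the job. What is shaped like the nut but purple or yellow is not meant.

How it is judged (in metres and radians):
On the way, in this order (a step that is already met when the one before it is completed fails the run):
1. all the plates lie flat on the jig over the stud, flush with the end stop and in line with one another, with the nut still off the stud (x of plate1_mid in the frame of jig between -0.0025 and 0.0015 m and z of plate1_mid in the frame of jig between 0.012 and 0.032 m and angle between each of plate1_mid, plate2_mid, plate3_mid's own z axis and vertical below 0.06 rad and y of plate1_mid in the frame of jig between -0.007 and 0.007 m and angle between the x axis of each of plate1_mid, plate2_mid, plate3_mid and the x axis of jig, either way round below 0.06 rad and x of plate2_mid in the frame of jig between -0.0025 and 0.0015 m and z of plate2_mid in the frame of jig between 0.012 and 0.032 m and y of plate2_mid in the frame of jig between -0.007 and 0.007 m and y of plate2_mid in the frame of plate1_mid between -0.0025 and 0.0025 m and x of plate3_mid in the frame of jig between -0.0025 and 0.0015 m and z of plate3_mid in the frame of jig between 0.012 and 0.032 m and y of plate3_mid in the frame of jig between -0.007 and 0.007 m and y of plate3_mid in the frame of plate1_mid between -0.0025 and 0.0025 m and y of plate3_mid in the frame of plate2_mid between -0.0025 and 0.0025 m and horizontal distance between nut_mid and jig_stud_axis above 0.05 m), for 0.2 s.
2. the nut, upright on the stud, has dropped into the thread (horizontal distance between nut_mid and jig_stud_axis below 0.004 m and angle between nut_mid's own z axis and vertical below 0.08 rad and z of nut_mid in the frame of jig below 0.0595 m), for 0.2 s.
At the end, for the whole second after the job is handed in: Every plate lies flat on the jig with the stud through its window, its end flush with the end stop to within about 2 mm, square to it within 3 degrees, the long edges within 2.5 mm of one another; the nut is upright on the stud with its flange on the top plate (within 1.7 mm); all at rest (x of plate1_mid in the frame of jig between -0.0025 and 0.0015 m and z of plate1_mid in the frame of jig between 0.012 and 0.032 m and angle between each of plate1_mid, plate2_mid, plate3_mid's own z axis and vertical below 0.06 rad and y of plate1_mid in the frame of jig between -0.007 and 0.007 m and angle between the x axis of each of plate1_mid, plate2_mid, plate3_mid and the x axis of jig, either way round below 0.06 rad and x of plate2_mid in the frame of jig between -0.0025 and 0.0015 m and z of plate2_mid in the frame of jig between 0.012 and 0.032 m and y of plate2_mid in the frame of jig between -0.007 and 0.007 m and y of plate2_mid in the frame of plate1_mid between -0.0025 and 0.0025 m and x of plate3_mid in the frame of jig between -0.0025 and 0.0015 m and z of plate3_mid in the frame of jig between 0.012 and 0.032 m and y of plate3_mid in the frame of jig between -0.007 and 0.007 m and y of plate3_mid in the frame of plate1_mid between -0.0025 and 0.0025 m and y of plate3_mid in the frame of plate2_mid between -0.0025 and 0.0025 m and horizontal distance between nut_mid and jig_stud_axis below 0.004 m and angle between nut_mid's own z axis and vertical below 0.08 rad and linear speed of each of plate1, plate2, plate3, nut below 0.02 m/s and (z of nut_mid in the frame of plate1_mid below 0.0207 m or z of nut_mid in the frame of plate2_mid below 0.0207 m or z of nut_mid in the frame of plate3_mid below 0.0207 m)); the robot touches nothing.
It fails at once if a bystander was pushed more than 6 cm or knocked over (distance of any of spool, jar, meter, driver, partbin, mug, flux from where it was at the start of the episode above 0.06 m or angle between any of spool, jar, meter, partbin, mug, flux's own z axis and vertical above 0.7 rad).
It fails at once if a plate or the nut was thrown off the bench (height (world z) of any of plate1, plate2, plate3, nut below -0.05 m).
Of plate1, plate2, plate3 only 2 to 3 are there at a start; the rules pass over those that are not, and their reading is None.
At some moment in a run one of plate1, plate2, plate3, nut may be knocked a few centimetres aside while the robot is not near it.
It also fails if it takes over 210 s, if anything falls off the work surface, if the arm or the gripper's body presses on something with over 40 N, if the wrist force passes 120 N, or if a joint passes its speed limit or range.

## Working session

There is one attempt and no reset: what is moved stays moved. The work goes in short steps, Python scripts to look and compute and a tool call to move; the robot and the scene stay as the last step left them, time stands still between calls to the robot, and variables do not carry over. Pictures are saved under pics/ and viewed, at most 14 in all, crops included, and the job is handed in when it is done.

Besides the shell and the picture viewer there is one more tool, called after ">>>" as name(argument=value, ...), one argument or row to a line, values as JSON. arm_command: Moves the arm, as the interface text tells. Its arguments: {"type":"object","properties":{"moves":{"type":"array","items":{"type":"array","items":{"type":"number","minimum":-1,"maximum":1}}},"squeeze":{"type":"number"}},"required":["moves"]}

```bash
mkdir -p pics; ls; cat > h.py <<'E'
import numpy as np, cv2
from station import bot
from scipy.spatial.transform import Rotation as R
def cam(n,save=None):
    c=bot.camera(n); c['image']=np.asarray(c['image']); c['view']=np.asarray(c['view'])
    if save: cv2.imwrite('pics/'+save,c['image'])
    return c
def ray(c,u,v,z):
    V=c['view']; Rm=V[:3,:3]; o=-Rm.T@V[:3,3]
    d=Rm.T@np.array([(u-c['cx'])/c['fx'],(v-c['cy'])/c['fy'],1.0])
    return o+d*(z-o[2])/d[2]
def proj(c,p):
    q=c['view'][:3,:3]@np.asarray(p,float)+c['view'][:3,3]
    return np.array([c['fx']*q[0]/q[2]+c['cx'],c['fy']*q[1]/q[2]+c['cy']])
E
python3 - <<'E'
from h import *
a=cam('top','top0.png');b=cam('scene','scene0.png');w=cam('wrist')
for c in(a,b,w): print(c['fx'],c['cx'],c['cy'],np.round(c['view'],3).tolist())
o=bot.get_obs();print(o)
E
```

```text
pics
398.1783406552439 319.191903725521 198.849842624251 [[0.012, -1.0, -0.014, 45.053], [-0.998, -0.011, -0.062, 569.369], [0.062, 0.015, -0.998, 1074.683], [0.0, 0.0, 0.0, 1.0]]
489.0677758426422 320.18624160156565 204.69119331878375 [[-0.269, 0.963, 0.009, 130.023], [0.59, 0.172, -0.789, -309.353], [-0.761, -0.207, -0.615, 1780.933], [0.0, 0.0, 0.0, 1.0]]
291.2162633103203 318.81821112051637 201.2895060901654 [[0.359, -0.933, -0.001, -499.376], [-0.889, -0.343, 0.305, -39.177], [-0.285, -0.108, -0.952, 379.814], [0.0, 0.0, 0.0, 1.0]]
{'time_s': 0.15, 'qpos': array([-6.89256960e+01,  1.22169417e+01, -1.99596839e+00,  7.58301525e+01,
        1.31527618e-04,  9.00012516e+01]), 'qd': array([-0.10026456, -0.18740752,  0.14157779, -0.02890827, -0.01038545,
       -0.00924783]), 'tau': array([-8.25418556e-04, -6.86406755e+01,  4.87246263e+01,  1.32118666e-02,
       -1.04039036e-04, -7.40439134e-06]), 'tcp_pos': array([ 179.70903784, -466.34745809,  230.96971694]), 'eef_rot': array([-1.79956937e+02, -1.30586887e-04,  2.10730523e+01]), 'force': array([ 0.03993509,  0.59641549, -0.39583381]), 'ft_torque': array([-0.01489898, -0.02353859, -0.0514016 ]), 'finger_force': 0.0, 'width': 0.9963915130914002}
```

View pics/top0.png

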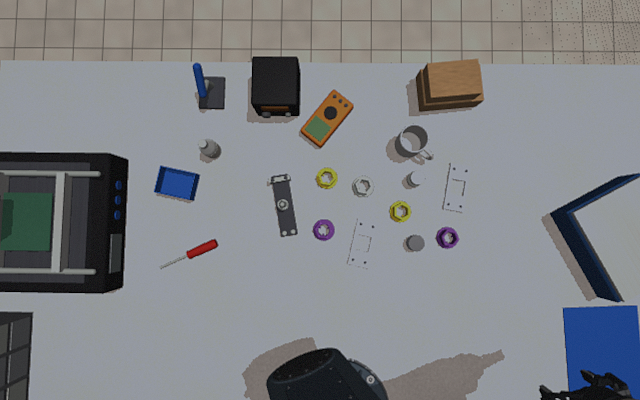

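View pics/scene0.png

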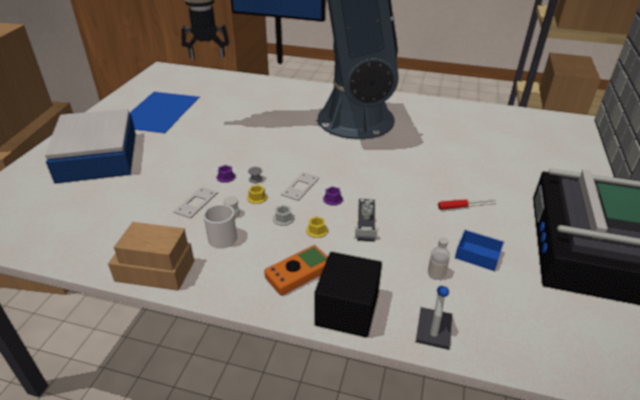

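Two plates (top px 362,243 and 455,188), the grey nut at (363,187) and the jig at (284,205) with its stop at the upper end. Purple and yellow nuts are decoys. I'll enlarge the working area next.

```bash
python3 - <<'E'
from h import *
im=cv2.imread('pics/top0.png')[140:290,240:480]
g=cv2.resize(im,None,fx=3.3,fy=3.3,interpolation=cv2.INTER_CUBIC)
cv2.imwrite('pics/crop0.png',g)
c=cam('top')
for n,u,v,z in[('pA',362,243,6),('pB',455,188,6),('nut',363,187,32),('stud',283,204,66),('stop',278,180,34)]: print(n,ray(c,u,v,z).round())
E
```

```text
pA [449. -67.   6.]
pB [ 604. -323.    6.]
nut [601. -67.  32.]
stud [551. 146.  66.]
stop [618. 164.  34.]
```

View pics/crop0.png

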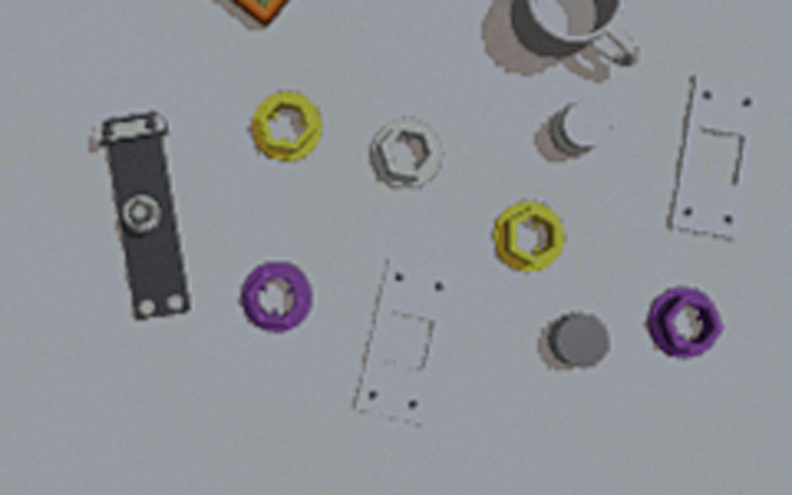

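The crop confirms two plates, each with four dark corner holes, which are good landmarks. The third plate is absent. I'll measure the holes, bar and nut.

```bash
cat >> h.py <<'E'
def holes(c,ctr,z,rad=85,plot=None,thr=35,amax=400):
    """dark round spots near world ctr -> world pts"""
    g=cv2.cvtColor(c['image'],cv2.COLOR_BGR2GRAY)
    s=4 if c['fx']>350 else 2
    G=cv2.resize(g,None,fx=s,fy=s,interpolation=cv2.INTER_CUBIC)
    bh=cv2.morphologyEx(G,cv2.MORPH_BLACKHAT,cv2.getStructuringElement(2,(41,41)))
    n,l,st,ce=cv2.connectedComponentsWithStats((bh>thr).astype(np.uint8))
    out=[]
    for i in range(1,n):
        x,y,w,h,a=st[i]
        if a<12 or a>amax*4 or max(w,h)>2.0*min(w,h) or a<.55*w*h: continue
        p=ray(c,(ce[i][0]+.5)/s-.5,(ce[i][1]+.5)/s-.5,z)
        if np.linalg.norm(p[:2]-ctr)<rad: out.append([*p[:2],a])
    return np.array(out)
def go(x,y,z,yaw):
    o=bot.get_obs();Rt=R.from_euler('xyz',o['eef_rot'],degrees=True)
    Rg=R.from_euler('xyz',[180,0,yaw],degrees=True)
    d=Rt.inv().apply(np.array([x,y,z])-o['tcp_pos']);t=(Rt.inv()*Rg).as_rotvec(degrees=True)
    print('at',o['tcp_pos'].round(1),o['eef_rot'].round(1),'w%.3f t%.1f'%(o['width'],o['time_s']),'q6 %.0f'%o['qpos'][5])
    print('shift units',(d/300).round(4),'turn units',(t/6).round(2))
E
python3 - <<'E'
from h import *
c=cam('top')
for p in[(449,-67),(604,-323)]:
    print(holes(c,np.array(p),6).round(1))
hsv=cv2.cvtColor(c['image'],cv2.COLOR_BGR2HSV)
m=((hsv[...,2]<95)).astype(np.uint8);m2=np.zeros_like(m);m2[170:240,262:305]=m[170:240,262:305]
k,_=cv2.findContours(m2,0,2);k=max(k,key=cv2.contourArea);r=cv2.minAreaRect(k)
print(r,[ray(c,*p,12).round(1) for p in cv2.boxPoints(r)])
go(449,-67,200,0)
E
```

```text
[[502.5 -62.9  99. ]
 [495.1 -96.1 101. ]
 [446.  -36.9  16. ]
 [440.8 -36.8  12. ]
 [416.1 -31.6  12. ]
 [407.8 -29.1  18. ]
 [404.5 -41.5 100. ]
 [397.2 -74.7 101. ]]
[[ 658.4 -320.5  111. ]
 [ 652.7 -353.8  100. ]
 [ 560.1 -303.6  110. ]
 [ 554.  -337.3  102. ]
 [ 542.7 -310.1   22. ]
 [ 540.  -326.8   27. ]]
((284.0135192871094, 205.0811004638672), (60.99202346801758, 20.385475158691406), 80.53767395019531) [array([629.3, 192. ,  12. ]), array([639.2, 136.3,  12. ]), array([473.2, 105.9,  12. ]), array([463.4, 161. ,  12. ])]
at [ 179.7 -466.4  231.1] [-180.     0.    21.1] w1.000 t0.2 q6 90
shift units [ 1.3163 -0.9196  0.1041] turn units [-0.    0.    3.51]
```

>>> arm_command(
  moves=[
    [0,0.13,-0.09,0,0,0,0],
    [0,0.13,-0.09,0,0,0,0],
    [0,0.13,-0.09,0,0,0,0],
    [0,0.13,-0.09,0,0,0,0],
    [0,0.13,-0.09,0,0,0,0],
    [0,0.13,-0.09,0,0,0,0],
    [0,0.13,-0.09,0,0,0,0],
    [0,0.13,-0.09,0,0,0,0.5],
  ],
)

```text
time_s: 1.05
tcp_pos: [393.9, -151.0, 231.5]
eef_rot: [180.0, -0.0, 18.1]
force: [1.3, -0.5, 0.5]
width: 0.999
finger_force: 0.0
```

```bash
python3 - <<'E'
from h import *
print(bot.get_obs()['qpos'].round(1))
go(450,-69,200,-12.3);go(450,-69,200,167.7)
E
```

```text
[-21.    3.  -12.7  74.3  -0.  141. ]
at [ 393.9 -151.   231.5] [180.   -0.   18.1] w0.999 t1.1 q6 141
shift units [ 0.2624 -0.2019  0.1049] turn units [ 0.   -0.    5.06]
at [ 393.9 -151.   231.5] [180.   -0.   18.1] w0.999 t1.1 q6 141
shift units [ 0.2624 -0.2019  0.1049] turn units [ 1.000e-02  0.000e+00 -2.494e+01]
```

>>> arm_command(
  moves=[
    [0,0.09,-0.067,0.02,0,0,0],
    [0,0.09,-0.067,0.02,0,0,0],
    [0,0.08,-0.067,0.02,0,0,-1],
    [0,0,0,0,0,0,-1],
    [0,0,0,0,0,0,-1],
    [0,0,0,0,0,0,-1],
    [0,0,0,0,0,0,-1],
    [0,0,0,0,0,0,-1],
  ],
)

```text
time_s: 1.85
tcp_pos: [448.6, -71.2, 213.2]
eef_rot: [-180.0, 0.0, 54.3]
force: [-0.2, 0.7, -0.3]
width: 0.999
finger_force: 0.0
```

>>> arm_command(
  moves=[
    [0,0,0,0,0,0,-1],
    [0,0,0,0,0,0,-1],
    [0,0,0,0,0,0,-1],
    [0,0,0,0,0,0,-1],
    [0,0,0,0,0,0,-1],
    [0,0,0,0,0,0,-1],
    [0,0,0,0,0,0,-1],
    [0,0,0,0,0,0,-1],
  ],
)

```text
time_s: 2.65
tcp_pos: [448.6, -71.3, 213.2]
eef_rot: [-180.0, -0.0, 102.3]
force: [0.7, 0.8, -0.2]
width: 0.999
finger_force: 0.0
```

>>> arm_command(
  moves=[
    [0,0,0,0,0,0,-1],
    [0,0,0,0,0,0,-1],
    [0,0,0,0,0,0,-1],
    [0,0,0,0,0,0,-1],
    [0,0,0,0,0,0,-1],
    [0,0,0,0,0,0,-1],
    [0,0,0,0,0,0,-1],
    [0,0,0,0,0,0,-1],
  ],
)

```text
time_s: 3.45
tcp_pos: [448.6, -71.3, 213.2]
eef_rot: [-180.0, -0.0, 150.3]
force: [-0.3, -0.4, 0.4]
width: 1.006
finger_force: 0.0
```

>>> arm_command(
  moves=[
    [0,0,0,0,0,0,-1],
    [0,0,0,0,0,0,-1],
    [0,0,0,0,0,0,-0.9],
    [0,0,0,0,0,0,0],
    [0,0,0,0,0,0,0],
  ],
)

```text
time_s: 3.95
tcp_pos: [448.7, -71.3, 213.3]
eef_rot: [180.0, -0.0, 167.3]
force: [-0.3, 0.8, -0.2]
width: 0.999
finger_force: 0.0
```

```bash
python3 - <<'E'
from h import *
c=cam('wrist','w1.png')
print(holes(c,np.array((450,-69)),6).round(1))
go(450,-69,100,167.7)
E
```

```text
[[399.9 -75.1 120. ]
 [446.6 -85.8  12. ]
 [497.7 -96.1  91. ]
 [504.7 -63.   98. ]]
at [448.6 -71.3 213.3] [-180.    -0.   167.3] w0.999 t4.0 q6 4
shift units [-0.0028  0.0084  0.3776] turn units [-0.   -0.   -0.06]
```

View pics/w1.png

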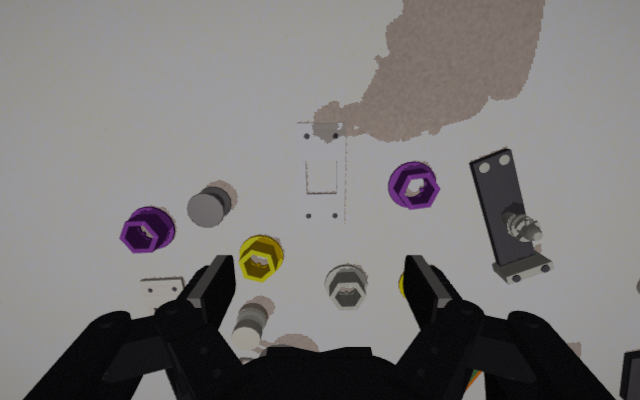

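>>> arm_command(
  moves=[
    [0,-0.007,0.008,0.15,0,0,0],
    [0,0,0,0.15,0,0,0],
    [0,0,0,0.15,0,0,0],
    [0,0,0,0.15,0,0,0],
    [0,0,0,0.09,0,0,0],
    [0,0,0,0.023,0,0,0],
    [0,0,0,0,0,0,0],
  ],
)

```text
time_s: 4.7
tcp_pos: [450.9, -69.4, -0.8]
eef_rot: [-180.0, -0.1, 167.4]
force: [0.2, -0.9, 0.4]
width: 0.999
finger_force: 0.0
```

>>> arm_command(
  moves=[
    [0.15,0,0,0,0,0,0],
    [0.25,0,0,0,0,0,0],
    [0.3,0,0,0,0,0,0],
    [0.4,0,0,0,0,0,0],
    [0.5,0,0,0,0,0,0],
    [0.5,0,0,0,0,0,0],
    [0.5,0,0,0,0,0,0],
    [0.5,0,0,0,0,0,0],
  ],
  squeeze=40,
)

```text
time_s: 5.5
tcp_pos: [452.2, -69.5, 0.8]
eef_rot: [180.0, 0.1, 167.5]
force: [-3.9, 0.9, 19.0]
width: 0.646
finger_force: 38.3
```

>>> arm_command(
  moves=[
    [0.5,0,0,-0.01,0,0,0],
    [0.5,0,0,-0.04,0,0,0],
    [0.5,0,0,-0.12,0,0,0],
    [0.5,0,0,-0.15,0,0,0],
    [0.5,0,0,-0.1,0,0,0],
    [0.5,0,0,0,0,0,0],
  ],
  squeeze=60,
)

```text
time_s: 6.1
tcp_pos: [453.7, -69.8, 129.8]
eef_rot: [180.0, 0.4, 167.5]
force: [1.0, 0.0, -0.8]
width: 0.5
finger_force: 0.0
```

```bash
python3 - <<'E'
from h import *
c=cam('wrist','w2.png')
t=cam('top')
hsv=cv2.cvtColor(t['image'],cv2.COLOR_BGR2HSV)
go(551,148,120,190.4)
E
```

```text
at [451.8 -69.5 126.1] [1.800e+02 1.000e-01 1.675e+02] w0.501 t6.2 q6 4
shift units [-0.1656  0.7795  0.0209] turn units [-0.    0.02 -3.82]
```

View pics/w2.png

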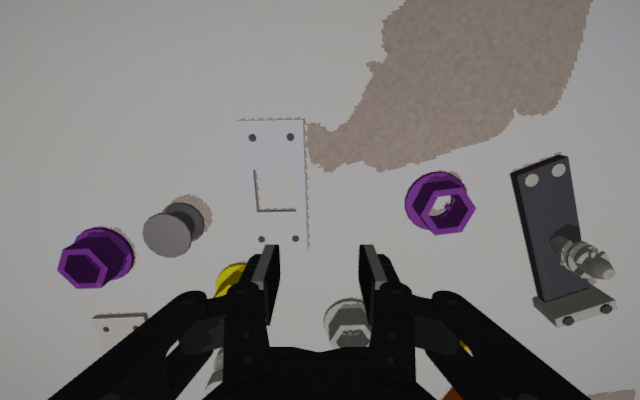

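The grasp slipped: the plate is still on the bench, now centred near (272,185) px and left of the fingers. I'll re-measure it, pre-narrow the fingers, and go down until they touch the bench.

```bash
python3 - <<'E'
from h import *
c=cam('wrist');t=cam('top')
print(holes(c,np.array((450,-69)),6,120).round(1));print(holes(t,np.array((450,-69)),6,110).round(1))
E
```

```text
[[ 396.7  -83.2  206. ]
 [ 389.9 -116.6  207. ]
 [ 443.4  -13.1   14. ]
 [ 494.5 -103.   156. ]]
[[463.6 -22.7 352. ]
 [465.8 -64.3  15. ]
 [438.7 -33.9  83. ]
 [360.9 -46.5  17. ]]
```

>>> arm_command(
  moves=[
    [0.2,0,0,0,0,0,0],
    [0.2,0,0,0,0,0,0],
    [0.2,0,0,0,0,0,0],
    [0.2,0,0,0,0,0,0],
  ],
  squeeze=60,
)

```text
time_s: 6.7
tcp_pos: [451.2, -69.4, 125.2]
eef_rot: [-180.0, -0.0, 167.5]
force: [0.2, 0.3, 0.3]
width: 0.803
finger_force: 0.0
```

```bash
python3 - <<'E'
from h import *
go(441.5,-110,-4,168.5)
E
```

```text
at [451.2 -69.4 125.2] [-180.    -0.   167.5] w0.803 t6.7 q6 4
shift units [ 0.0019 -0.1392  0.4306] turn units [-0.   -0.   -0.17]
```

>>> arm_command(
  moves=[
    [0.2,0.002,-0.139,0,0,0,-0.17],
    [0.2,0,0,0.15,0,0,0],
    [0.2,0,0,0.15,0,0,0],
    [0.2,0,0,0.1,0,0,0],
    [0.2,0,0,0,0,0,0],
  ],
)

```text
time_s: 7.2
tcp_pos: [438.8, -109.4, 2.3]
eef_rot: [180.0, -0.3, 168.5]
force: [-0.1, -0.4, -0.0]
width: 0.8
finger_force: 0.0
```

```bash
python3 - <<'E'
from h import *
c=cam('wrist','w3.png')
go(441.5,-110,-4,168.5)
E
```

```text
at [ 440.3 -109.7    4.6] [180.   -0.2 168.5] w0.796 t7.2 q6 -2
shift units [-0.0043 -0.0003  0.0286] turn units [ 0.   -0.03 -0.  ]
```

View pics/w3.png

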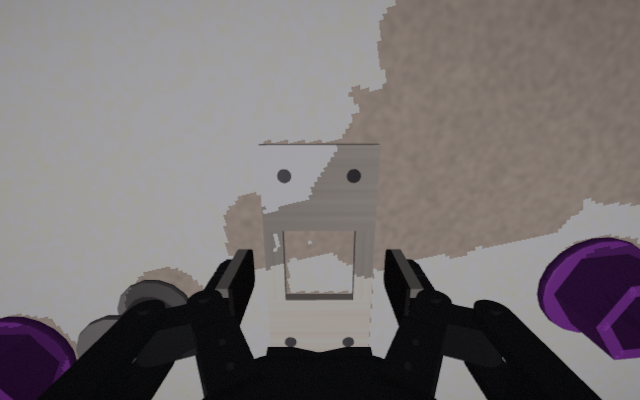

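The plate (edges at 265 and 375 px) sits centred between the pads (253 and 385 px). Going down in small steps until contact.

>>> arm_command(
  moves=[
    [0.2,0,0,0.014,0,0,0],
    [0.2,0,0,0.01,0,0,0],
    [0.2,0,0,0,0,0,0],
    [0.2,0,0,0,0,0,0],
  ],
)

```text
time_s: 7.65
tcp_pos: [442.1, -110.1, -1.1]
eef_rot: [-180.0, 0.1, 168.5]
force: [0.0, 0.7, -0.3]
width: 0.801
finger_force: 0.0
```

>>> arm_command(
  moves=[
    [0.2,0,0,0.01,0,0,0],
    [0.2,0,0,0,0,0,0],
    [0.2,0,0,0,0,0,0],
  ],
)

```text
time_s: 7.95
tcp_pos: [441.6, -110.0, -4.8]
eef_rot: [-180.0, -0.0, 168.5]
force: [-1.5, -0.8, -0.8]
width: 0.802
finger_force: 0.0
```

>>> arm_command(
  moves=[
    [0.2,0,0,0.01,0,0,0],
    [0.2,0,0,0,0,0,0],
    [0.2,0,0,0,0,0,0],
  ],
)

```text
time_s: 8.25
tcp_pos: [442.0, -110.1, -7.3]
eef_rot: [-180.0, 0.0, 168.5]
force: [-3.9, 1.1, 16.8]
width: 0.805
finger_force: 8.3
```

Contact is at about -7, as the linkage model predicts. I'll raise 2.5 mm and close.

>>> arm_command(
  moves=[
    [0.2,0,0,-0.01,0,0,0],
    [0.25,0,0,0,0,0,0],
    [0.3,0,0,0,0,0,0],
    [0.4,0,0,0,0,0,0],
    [0.5,0,0,0,0,0,0],
    [0.5,0,0,0,0,0,0],
    [0.5,0,0,0,0,0,0],
  ],
  squeeze=60,
)

```text
time_s: 8.95
tcp_pos: [442.2, -109.9, -4.1]
eef_rot: [180.0, 0.1, 168.5]
force: [-4.7, 2.9, 20.7]
width: 0.655
finger_force: 73.0
```

>>> arm_command(
  moves=[
    [0.5,0,0,-0.01,0,0,0],
    [0.5,0,0,-0.01,0,0,0],
    [0.5,0,0,-0.02,0,0,0],
    [0.5,0,0,-0.05,0,0,0],
    [0.5,0,0,-0.1,0,0,0],
    [0.5,0,0,-0.12,0,0,0],
    [0.5,0,0,-0.08,0,0,0],
    [0.5,0,0,0,0,0,0],
  ],
)

```text
time_s: 9.75
tcp_pos: [443.4, -110.5, 115.4]
eef_rot: [-180.0, 0.3, 168.5]
force: [0.8, -0.6, -1.1]
width: 0.655
finger_force: 64.0
```

```bash
python3 - <<'E'
from h import *
go(551,148,120,190.4)
E
```

```text
at [ 443.4 -110.5  115.4] [-180.     0.3  168.5] w0.655 t9.8 q6 -2
shift units [-0.1796  0.9158 -0.0147] turn units [-0.01  0.05 -3.65]
```

Held (width 0.655, about 58 mm). Moving toward the jig and stopping short to look.

>>> arm_command(
  moves=[
    [0.5,-0.03,0.13,-0.015,0,0,0],
    [0.5,-0.03,0.13,0,0,0,0],
    [0.5,-0.03,0.13,0,0,0,0],
    [0.5,-0.03,0.13,0,0,0,-0.65],
    [0.5,0,0,0,0,0,-1],
    [0.5,0,0,0,0,0,-1],
    [0.5,0,0,0,0,0,-1],
    [0.5,0,0,0,0,0,0],
  ],
)

```text
time_s: 10.55
tcp_pos: [507.6, 35.8, 115.9]
eef_rot: [180.0, -0.1, -169.5]
force: [0.0, 0.2, -0.9]
width: 0.654
finger_force: 64.1
```

```bash
python3 - <<'E'
from h import *
c=cam('wrist','w4.png'); t=cam('top','t4.png')
im=np.vstack([c['image'][:,:], ]) 
crop=cv2.resize(t['image'][160:250,240:360],None,fx=5,fy=5,interpolation=cv2.INTER_CUBIC)
can=np.zeros((600,640,3),np.uint8); can[:400]=c['image']; s=cv2.resize(crop,None,fx=.444,fy=.444); can[400:400+s.shape[0],:s.shape[1]]=s
cv2.imwrite('pics/w4b.png',can)
print('predicted stud tip/foot/stop top centre px', proj(c,[551,148,66]),proj(c,[551,148,12]),[proj(c,[551+65*np.cos(.1815),148+65*np.sin(.1815),z]).round(1) for z in(12,34)])
go(551,148,120,190.4)
E
```

```text
predicted stud tip/foot/stop top centre px [450.60357063 298.82971166] [426.15539802 263.48858999] [array([418.9, 320. ]), array([426.5, 336. ])]
at [507.7  35.6 116.2] [ 180.    -0.  -169.8] w0.652 t10.7 q6 -6
shift units [-0.2084  0.3431 -0.0128] turn units [ 0.   -0.01 -0.03]
```

View pics/w4b.png

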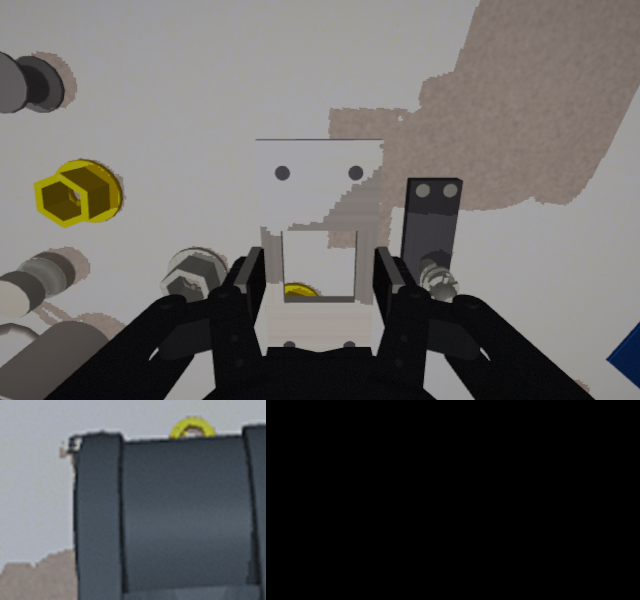

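Wrist view: the bar's far end has corners near (406,179) and (462,179), and the stud tip is near (443,290). Calculating the jig pose from these.

```bash
python3 - <<'E'
from h import *
c=bot.camera('wrist');c={k:(np.asarray(v) if k in('image','view') else v) for k,v in c.items()}
for n,u,v,z in[('L',407,178.5,12),('R',462.5,178.5,12),('Le',402,255,12),('Re',456,255,12),('tip',443,291,66)]: print(n,ray(c,u,v,z).round(1))
im=c['image'];cv2.imwrite('pics/w5.png',cv2.resize(im[165:325,380:500],None,fx=3.7,fy=3.7,interpolation=cv2.INTER_CUBIC))
t=cv2.imread('pics/top0.png');
tc=cam('top')
g=cv2.cvtColor(t,cv2.COLOR_BGR2GRAY)
for u in range(276,293): print(g[196:214,u].tolist())
E
```

```text
L [474.8 107.5  12. ]
R [466.2 154.9  12. ]
Le [547.3 122.7  12. ]
Re [538.2 173.   12. ]
tip [546.2 139.9  66. ]
[57, 55, 56, 56, 52, 48, 45, 49, 51, 44, 54, 57, 72, 96, 106, 106, 105, 133]
[59, 59, 60, 55, 55, 64, 93, 103, 104, 97, 72, 35, 29, 31, 55, 62, 67, 64]
[58, 62, 58, 54, 65, 105, 147, 143, 146, 147, 132, 93, 48, 34, 35, 46, 56, 54]
[59, 60, 59, 50, 105, 133, 118, 79, 88, 71, 122, 123, 84, 48, 35, 35, 53, 57]
[60, 58, 53, 66, 125, 107, 75, 102, 121, 93, 57, 78, 104, 69, 38, 36, 54, 59]
[60, 58, 51, 101, 100, 70, 113, 147, 155, 133, 83, 66, 89, 86, 56, 34, 52, 59]
[58, 59, 52, 124, 127, 84, 127, 151, 154, 140, 90, 68, 105, 110, 67, 27, 53, 59]
[59, 57, 50, 131, 149, 101, 98, 135, 144, 123, 73, 92, 142, 118, 58, 40, 56, 59]
[61, 55, 52, 107, 153, 118, 74, 88, 93, 71, 51, 118, 139, 102, 55, 54, 61, 60]
[62, 61, 57, 79, 140, 134, 87, 71, 74, 71, 93, 148, 155, 97, 54, 60, 58, 60]
[59, 61, 57, 50, 100, 149, 124, 108, 110, 112, 142, 157, 112, 60, 57, 57, 59, 59]
[59, 60, 59, 54, 50, 109, 127, 129, 128, 118, 120, 124, 93, 59, 57, 59, 62, 60]
[62, 61, 61, 59, 56, 51, 61, 94, 95, 86, 83, 64, 51, 57, 56, 61, 60, 60]
[57, 61, 61, 59, 58, 62, 58, 56, 55, 56, 55, 57, 56, 59, 60, 60, 60, 59]
[47, 49, 56, 57, 56, 59, 60, 59, 56, 57, 58, 59, 59, 59, 59, 60, 60, 61]
[95, 98, 91, 72, 65, 55, 47, 47, 54, 55, 57, 56, 59, 61, 61, 59, 60, 59]
[165, 166, 148, 119, 114, 108, 95, 98, 91, 71, 67, 58, 45, 45, 54, 58, 56, 57]
```

View pics/w5.png

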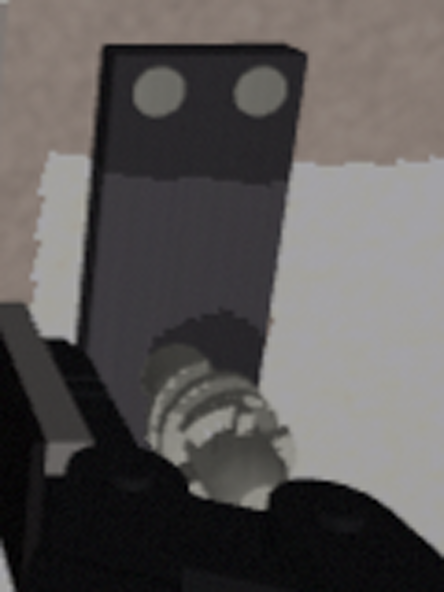

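```bash
python3 - <<'E'
from h import *
c=cam('wrist');o=bot.get_obs();p=o['tcp_pos'];y=np.radians(o['eef_rot'][2])
z=p[2]+10
h=[ray(c,u,v,z)[:2] for u,v in((282,172.5),(355.5,172.5))]
Rm=np.array([[np.cos(y),np.sin(y)],[np.sin(y),-np.cos(y)]])  # cols tool x,y
for q in h: print('tool xy',((q-p[:2])@Rm).round(1))
print('sep',np.linalg.norm(h[0]-h[1]))
tc=cam('top');print(ray(tc,281.8,203.9,66).round(1),ray(tc,282.4,204.2,50).round(1))
u=np.array([np.cos(np.radians(10.5)),np.sin(np.radians(10.5))])
E
```

```text
tool xy [ 49.6 -16.9]
tool xy [49.6 17.1]
sep 33.94813270638369
[551.4 149.   66. ] [551.4 149.1  50. ]
```

```bash
python3 - <<'E'
from h import *
go(547.4,147.8,85,190.4)
E
```

```text
at [508.   35.6 116.6] [ 180.    -0.  -169.7] w0.652 t10.8 q6 -6
shift units [-0.1962  0.3444  0.1054] turn units [ 0.   -0.   -0.02]
```

>>> arm_command(
  moves=[
    [0.5,-0.066,0.115,0,0,0,0],
    [0.5,-0.065,0.115,0,0,0,0],
    [0.5,-0.065,0.114,0,0,0,0],
    [0.5,0,0,0.1,0,0,0],
    [0.5,0,0,0,0,0,0],
    [0.5,0,0,0,0,0,0],
  ],
)

```text
time_s: 11.45
tcp_pos: [546.5, 147.3, 86.7]
eef_rot: [-180.0, -0.1, -169.7]
force: [0.3, 0.2, 0.0]
width: 0.651
finger_force: 64.4
```

```bash
python3 - <<'E'
from h import *
c=cam('wrist','w6.png')
go(547.4,147.8,50,190.4)
E
```

```text
at [547.2 147.2  87.5] [-180.    -0.  -169.7] w0.652 t11.5 q6 5
shift units [-0.0012  0.0018  0.125 ] turn units [-0.   -0.   -0.01]
```

View pics/w6.png

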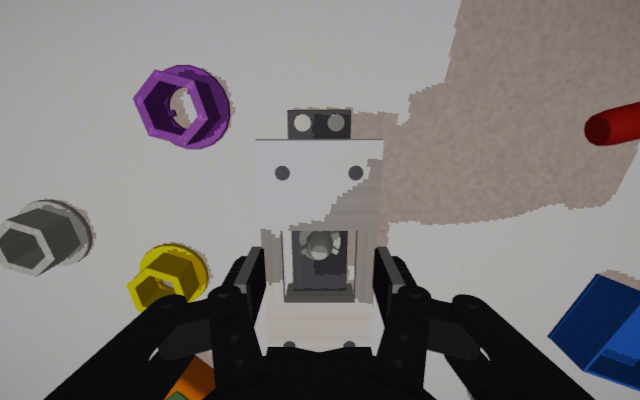

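The stud shows through the window, with its tip at (320,248), and the bar (288–352 px) is parallel to the plate.

```bash
python3 - <<'E'
from h import *
c=cam('wrist');print(ray(c,319.5,249,66).round(1), ray(c,302.5,122.5,12),ray(c,336,122.5,12))
E
```

```text
[552.8 148.7  66. ] [482.47124076 123.54033215  12.        ] [478.13510439 147.34844419  12.        ]
```

>>> arm_command(
  moves=[
    [0.5,0,0.002,0.05,0,0,0],
    [0.5,0,0,0.07,0,0,0],
    [0.5,0,0,0,0,0,0],
    [0.5,0,0,0,0,0,0],
  ],
)

```text
time_s: 11.95
tcp_pos: [547.4, 148.0, 51.8]
eef_rot: [180.0, 0.0, -169.7]
force: [0.2, -0.7, -1.7]
width: 0.654
finger_force: 64.4
```

>>> arm_command(
  moves=[
    [0.5,0,0,0.07,0,0,0],
    [0.5,0,0,0.055,0,0,0],
    [0.5,0,0,0,0,0,0],
    [0.5,0,0,0,0,0,0],
  ],
)

```text
time_s: 12.35
tcp_pos: [547.7, 148.4, 14.6]
eef_rot: [180.0, 0.1, -169.6]
force: [-0.2, 0.3, -1.1]
width: 0.648
finger_force: 64.4
```

>>> arm_command(
  moves=[
    [0.5,0,0,0.01,0,0,0],
    [0.5,0,0,0,0,0,0],
    [0.5,0,0,0,0,0,0],
  ],
)

```text
time_s: 12.65
tcp_pos: [547.4, 148.5, 10.7]
eef_rot: [180.0, 0.0, -169.6]
force: [-0.4, -0.6, -0.9]
width: 0.653
finger_force: 64.4
```

>>> arm_command(
  moves=[
    [0.5,0,0,0.01,0,0,0],
    [0.5,0,0,0,0,0,0],
    [0.5,0,0,0,0,0,0],
  ],
)

```text
time_s: 12.95
tcp_pos: [547.6, 148.5, 7.8]
eef_rot: [180.0, 0.1, -169.6]
force: [-2.0, -1.5, 9.3]
width: 0.653
finger_force: 65.3
```

Seated. Now sliding toward the stop along tool -x.

>>> arm_command(
  moves=[
    [0.5,-0.005,0,-0.002,0,0,0],
    [0.5,-0.005,0,0,0,0,0],
    [0.5,-0.005,0,0,0,0,0],
    [0.5,0,0,0,0,0,0],
    [0.5,0,0,0,0,0,0],
  ],
)

```text
time_s: 13.45
tcp_pos: [551.8, 149.3, 7.9]
eef_rot: [180.0, 0.0, -169.6]
force: [-0.5, -0.9, 3.7]
width: 0.653
finger_force: 64.9
```

>>> arm_command(
  moves=[
    [0.5,-0.005,0,0,0,0,0],
    [0.5,-0.003,0,0,0,0,0],
    [0.5,0,0,0,0,0,0],
    [0.5,0,0,0,0,0,0],
  ],
)

```text
time_s: 13.85
tcp_pos: [553.5, 149.6, 7.9]
eef_rot: [180.0, -0.0, -169.6]
force: [-4.8, -1.0, 8.0]
width: 0.652
finger_force: 65.3
```

The plate meets the stop at x of about 553. Releasing and lifting.

>>> arm_command(
  moves=[
    [0.3,0,0,0,0,0,0],
    [0.1,0,0,0,0,0,0],
    [0,0,0,0,0,0,0],
    [0,0,0,-0.1,0,0,0],
    [0,0,0,-0.15,0,0,0],
    [0,0,0,-0.15,0,0,0],
    [0,0,0,-0.15,0,0,0],
    [0,0,0,-0.15,0,0,0],
  ],
)

```text
time_s: 14.65
tcp_pos: [553.6, 149.6, 219.8]
eef_rot: [180.0, 0.0, -169.6]
force: [0.6, 0.7, 0.1]
width: 0.999
finger_force: 0.0
```

```bash
python3 - <<'E'
from h import *
go(606,-329,200,170.3)
t=cam('top');print(holes(t,np.array((606,-329)),6).round(1))
c=cam('wrist','w7.png');print(holes(c,np.array((551,148)),18,110).round(1))
E
```

```text
at [553.6 149.6 219.8] [ 180.     0.  -169.6] w0.999 t14.7 q6 5
shift units [ 0.1161 -1.6005  0.0659] turn units [0.   0.   3.35]
[[ 658.4 -320.5  130. ]
 [ 652.7 -353.7  113. ]
 [ 560.  -303.7  123. ]
 [ 554.  -337.2  126. ]]
[[508.  124.  120. ]
 [501.7 157.3 119. ]
 [536.  174.   17. ]
 [606.3 142.2  94. ]
 [600.2 175.6  89. ]]
```

>>> arm_command(
  moves=[
    [0,0.01,-0.16,0,0,0,0],
    [0,0.012,-0.16,0,0,0,0],
    [0,0.012,-0.16,0,0,0,0],
    [0,0.012,-0.16,0,0,0,0],
    [0,0.012,-0.16,0,0,0,0],
    [0,0.012,-0.16,0,0,0,0],
    [0,0.012,-0.16,0,0,0,0],
    [0,0.012,-0.16,0,0,0,0],
  ],
)

```text
time_s: 15.55
tcp_pos: [595.3, -235.2, 217.5]
eef_rot: [180.0, 0.0, -169.6]
force: [2.2, 0.3, 0.2]
width: 1.0
finger_force: 0.0
```

>>> arm_command(
  moves=[
    [0.2,0.012,-0.16,0,0,0,0],
    [0.2,0.012,-0.16,0,0,0,0],
    [0.2,0,0,0.06,0,0,1],
    [0.2,0,0,0,0,0,1],
    [0.2,0,0,0,0,0,1],
    [0.2,0,0,0,0,0,0.35],
    [0.2,0,0,0,0,0,0],
    [0.2,0,0,0,0,0,0],
  ],
)

```text
time_s: 16.35
tcp_pos: [605.7, -328.8, 199.5]
eef_rot: [180.0, -0.0, 170.4]
force: [-1.0, -0.9, 0.8]
width: 0.798
finger_force: 0.0
```

```bash
python3 - <<'E'
from h import *
c=cam('wrist','w8.png');print(holes(c,np.array((606,-329)),6,110).round(1))
go(606.5,-329,60,170.3)
E
```

```text
[[ 543.6 -321.    12. ]
 [ 557.  -337.4  130. ]
 [ 562.8 -303.9  121. ]
 [ 655.6 -354.2   95. ]
 [ 661.4 -320.7   96. ]]
at [ 605.7 -328.8  199.6] [180.   -0.  170.4] w0.802 t16.4 q6 -19
shift units [-2.800e-03 -2.000e-04  4.653e-01] turn units [ 0.   -0.    0.01]
```

>>> arm_command(
  moves=[
    [0.2,-0.011,0,0.15,0,0,0],
    [0.2,0,0,0.15,0,0,0],
    [0.2,0,0,0.15,0,0,0],
    [0.2,0,0,0.15,0,0,0],
    [0.2,0,0,0.05,0,0,0],
    [0.2,0,0,0.01,0,0,0],
    [0.2,0,0,0,0,0,0],
    [0.2,0,0,0,0,0,0],
  ],
)

```text
time_s: 17.2
tcp_pos: [610.0, -329.9, 3.5]
eef_rot: [-180.0, 0.1, 170.3]
force: [-0.2, -0.7, 0.7]
width: 0.8
finger_force: 0.0
```

```bash
python3 - <<'E'
from h import *
go(609,-329,-4.9,170.3)
E
```

```text
at [ 610.  -329.9    3.5] [-1.800e+02  1.000e-01  1.703e+02] w0.800 t17.2 q6 -19
shift units [0.0038 0.0026 0.0282] turn units [-0.01  0.02  0.  ]
```

>>> arm_command(
  moves=[
    [0.2,0.003,0.002,0.015,0,0,0],
    [0.2,0,0,0.008,0,0,0],
    [0.2,0,0,0,0,0,0],
    [0.2,0,0,0,0,0,0],
    [0.2,0,0,0,0,0,0],
  ],
)

```text
time_s: 17.7
tcp_pos: [608.2, -328.7, -4.9]
eef_rot: [-180.0, 0.0, 170.3]
force: [0.1, -0.4, -0.6]
width: 0.8
finger_force: 0.0
```

>>> arm_command(
  moves=[
    [0.25,0,0,0,0,0,0],
    [0.3,0,0,0,0,0,0],
    [0.4,0,0,0,0,0,0],
    [0.5,0,0,0,0,0,0],
    [0.5,0,0,0,0,0,0],
    [0.5,0,0,0,0,0,0],
  ],
  squeeze=60,
)

```text
time_s: 18.3
tcp_pos: [608.8, -329.0, -4.0]
eef_rot: [-180.0, 0.1, 170.3]
force: [-1.2, 1.2, 10.4]
width: 0.654
finger_force: 69.9
```

>>> arm_command(
  moves=[
    [0.5,0,0,-0.01,0,0,0],
    [0.5,0,0,-0.02,0,0,0],
    [0.5,0,0,-0.06,0,0,0],
    [0.5,0,0,-0.12,0,0,0],
    [0.5,0,0,-0.15,0,0,0],
    [0.5,0,0,-0.08,0,0,0],
    [0.5,0,0,0,0,0,-1],
    [0.5,0,0,0,0,0,-1],
  ],
)

```text
time_s: 19.1
tcp_pos: [608.6, -328.9, 128.3]
eef_rot: [-179.9, 0.1, -177.5]
force: [0.1, -0.9, -1.6]
width: 0.65
finger_force: 64.0
```

```bash
python3 - <<'E'
from h import *
go(549.2,148.6,130,190.5)
E
```

```text
at [ 608.6 -328.9  128.3] [-1.799e+02  1.000e-01 -1.775e+02] w0.650 t19.1 q6 -31
shift units [ 0.1275  1.5988 -0.0074] turn units [-0.01  0.01 -1.33]
```

>>> arm_command(
  moves=[
    [0.5,0,0,-0.01,0,0,-0.66],
    [0.5,0,0,0,0,0,-0.67],
    [0.5,-0.01,0.16,0,0,0,0],
    [0.5,-0.01,0.16,0,0,0,0],
    [0.5,-0.01,0.16,0,0,0,0],
    [0.5,-0.01,0.16,0,0,0,0],
    [0.5,-0.01,0.16,0,0,0,0],
    [0.5,-0.01,0.16,0,0,0,0],
  ],
)

```text
time_s: 19.9
tcp_pos: [573.9, -40.3, 130.3]
eef_rot: [-180.0, 0.0, -169.7]
force: [0.4, 0.7, -0.5]
width: 0.656
finger_force: 64.2
```

>>> arm_command(
  moves=[
    [0.5,-0.01,0.16,0,0,0,0],
    [0.5,-0.01,0.16,0,0,0,0],
    [0.5,-0.01,0.16,0,0,0,0],
    [0.5,-0.005,0.16,0,0,0,0],
    [0.5,0,0,0.1,0,0,0],
    [0.5,0,0,0,0,0,0],
    [0.5,0,0,0,0,0,0],
    [0.5,0,0,0,0,0,0],
  ],
)

```text
time_s: 20.7
tcp_pos: [551.2, 147.9, 101.1]
eef_rot: [180.0, 0.1, -169.8]
force: [-0.4, -1.2, -1.3]
width: 0.651
finger_force: 64.5
```

```bash
python3 - <<'E'
from h import *
go(549.2,148.6,22,190.5)
c=cam('wrist','w9.png');o=bot.get_obs();p=o['tcp_pos']
print('plate',holes(c,p[:2],p[2]+10,70).round(1))
E
```

```text
at [551.2 147.9 101.1] [ 1.800e+02  1.000e-01 -1.698e+02] w0.651 t20.7 q6 5
shift units [0.0065 0.0036 0.2636] turn units [ 0.    0.01 -0.05]
plate [[505.9 122.4 718. ]
 [499.9 155.9 753. ]
 [507.5 153.7  13. ]
 [537.1 118.2 340. ]
 [551.6 138.8 184. ]
 [547.9 158.4 170. ]]
```

View pics/w9.png

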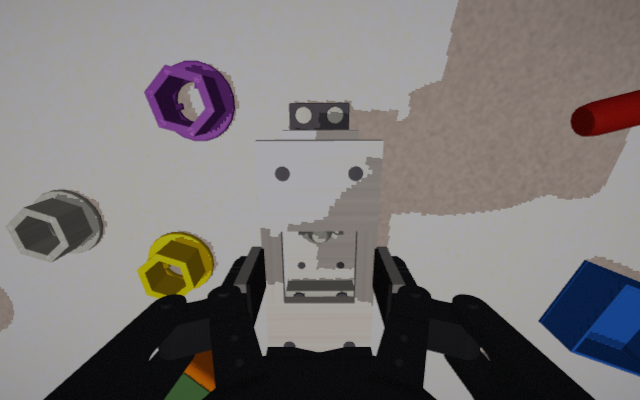

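The held plate is centred on the tool, the first plate is in place below it, and the stud shows in the window (320,238). Lowering.

>>> arm_command(
  moves=[
    [0.5,0.006,0.004,0,0,0,0],
    [0.5,0,0,0.07,0,0,0],
    [0.5,0,0,0.07,0,0,0],
    [0.5,0,0,0.07,0,0,0],
    [0.5,0,0,0.06,0,0,0],
    [0.5,0,0,0,0,0,0],
    [0.5,0,0,0,0,0,0],
    [0.5,0,0,0,0,0,0],
  ],
)

```text
time_s: 21.55
tcp_pos: [549.4, 149.6, 20.3]
eef_rot: [180.0, 0.1, -169.7]
force: [-0.2, -0.1, -0.9]
width: 0.652
finger_force: 64.5
```

>>> arm_command(
  moves=[
    [0.5,0,0,0.013,0,0,0],
    [0.5,0,0,0,0,0,0],
    [0.5,0,0,0,0,0,0],
  ],
)

```text
time_s: 21.85
tcp_pos: [548.7, 149.6, 15.2]
eef_rot: [180.0, 0.0, -169.7]
force: [-0.6, 0.3, -1.3]
width: 0.653
finger_force: 64.5
```

>>> arm_command(
  moves=[
    [0.5,0,0,0.012,0,0,0],
    [0.5,0,0,0,0,0,0],
    [0.5,0,0,0,0,0,0],
  ],
)

```text
time_s: 22.15
tcp_pos: [549.1, 149.7, 13.8]
eef_rot: [180.0, 0.1, -169.7]
force: [-14.0, -2.8, 41.3]
width: 0.654
finger_force: 73.5
```

Seated. Opening slightly and lowering so the pads straddle both plates, then squeezing to line up the edges and pushing to the stop.

>>> arm_command(
  moves=[
    [0.25,0,0,-0.005,0,0,0],
    [0.2,0,0,0,0,0,0],
    [0.2,0,0,0,0,0,0],
    [0.2,0,0,0.013,0,0,0],
    [0.2,0,0,0.007,0,0,0],
    [0.2,0,0,0,0,0,0],
    [0.2,0,0,0,0,0,0],
  ],
)

```text
time_s: 22.85
tcp_pos: [548.5, 149.6, 6.7]
eef_rot: [180.0, -0.0, -169.7]
force: [-0.8, -0.7, 0.4]
width: 0.801
finger_force: 0.0
```

>>> arm_command(
  moves=[
    [0.3,0,0,0,0,0,0],
    [0.4,0,0,0,0,0,0],
    [0.5,0,0,0,0,0,0],
    [0.5,0,0,0,0,0,0],
    [0.5,0,0,0,0,0,0],
    [0.5,0,0,0,0,0,0],
  ],
  squeeze=40,
)

```text
time_s: 23.45
tcp_pos: [548.7, 149.5, 7.2]
eef_rot: [-180.0, 0.0, -169.7]
force: [-1.0, -0.9, 6.0]
width: 0.669
finger_force: 43.6
```

>>> arm_command(
  moves=[
    [0.5,-0.005,0,0,0,0,0],
    [0.5,-0.005,0,0,0,0,0],
    [0.5,-0.003,0,0,0,0,0],
    [0.5,0,0,0,0,0,0],
    [0.5,0,0,0,0,0,0],
  ],
)

```text
time_s: 23.95
tcp_pos: [548.9, 149.5, 7.1]
eef_rot: [-180.0, -0.3, -169.7]
force: [-29.3, -5.9, 32.6]
width: 0.665
finger_force: 46.6
```

The bottom plate is already flush and blocks the push, so I'll grip only the top plate first and slide that.

>>> arm_command(
  moves=[
    [0.3,0.013,0,0,0,0,0],
    [0.2,0,0,0,0,0,0],
    [0.2,0,0,-0.022,0,0,0],
    [0.2,0,0,0,0,0,0],
    [0.3,0,0,0,0,0,0],
    [0.5,0,0,0,0,0,0],
    [0.5,0,0,0,0,0,0],
    [0.5,0,0,0,0,0,0],
  ],
)

```text
time_s: 24.75
tcp_pos: [549.0, 149.7, 14.0]
eef_rot: [180.0, 0.0, -169.7]
force: [-2.3, 0.2, 9.2]
width: 0.666
finger_force: 41.0
```

>>> arm_command(
  moves=[
    [0.5,-0.004,0,0,0,0,0],
    [0.5,-0.004,0,0,0,0,0],
    [0.5,-0.004,0,0,0,0,0],
    [0.5,0,0,0,0,0,0],
    [0.5,0,0,0,0,0,0],
  ],
)

```text
time_s: 25.25
tcp_pos: [552.0, 150.2, 14.0]
eef_rot: [180.0, -0.0, -169.7]
force: [-6.0, -1.9, 12.8]
width: 0.662
finger_force: 41.4
```

>>> arm_command(
  moves=[
    [0.5,-0.004,0,0,0,0,0],
    [0.5,0,0,0,0,0,0],
    [0.5,0,0,0,0,0,0],
    [0.5,0,0,0,0,0,0],
  ],
)

```text
time_s: 25.65
tcp_pos: [552.6, 150.3, 13.9]
eef_rot: [180.0, -0.1, -169.7]
force: [-9.5, -2.2, 17.0]
width: 0.663
finger_force: 41.8
```

>>> arm_command(
  moves=[
    [0.5,-0.004,0,0,0,0,0],
    [0.5,0,0,0,0,0,0],
    [0.5,0,0,0,0,0,0],
    [0.5,0,0,0,0,0,0],
  ],
)

```text
time_s: 26.05
tcp_pos: [552.7, 150.3, 13.9]
eef_rot: [180.0, -0.2, -169.7]
force: [-18.7, -3.2, 24.8]
width: 0.657
finger_force: 42.5
```

>>> arm_command(
  moves=[
    [0.3,0.004,0,0,0,0,0],
    [0.2,0,0,0,0,0,0],
    [0.2,0,0,0.022,0,0,0],
    [0.2,0,0,0,0,0,0],
    [0.3,0,0,0,0,0,0],
    [0.5,0,0,0,0,0,0],
    [0.5,0,0,0,0,0,0],
    [0.5,0,0,0,0,0,0],
  ],
)

```text
time_s: 26.85
tcp_pos: [553.2, 150.4, 6.9]
eef_rot: [-180.0, -0.0, -169.7]
force: [-0.8, -0.6, 1.1]
width: 0.666
finger_force: 43.5
```

>>> arm_command(
  moves=[
    [0.5,-0.004,0,0,0,0,0],
    [0.5,-0.004,0,0,0,0,0],
    [0.5,0,0,0,0,0,0],
    [0.5,0,0,0,0,0,0],
  ],
  squeeze=60,
)

```text
time_s: 27.25
tcp_pos: [553.3, 150.4, 7.0]
eef_rot: [-180.0, -0.2, -169.7]
force: [-19.5, -4.5, 18.4]
width: 0.662
finger_force: 62.9
```

>>> arm_command(
  moves=[
    [0.3,0,0,0,0,0,0],
    [0.1,0,0,0,0,0,0],
    [0,0,0,0,0,0,0],
    [0,0,0,-0.08,0,0,0],
    [0,0,0,-0.15,0,0,0],
    [0,0,0,-0.15,0,0,0],
    [0,0,0,0,0,0,0],
    [0,0,0,0,0,0,0],
  ],
)

```text
time_s: 28.05
tcp_pos: [556.6, 151.1, 121.9]
eef_rot: [180.0, 0.1, -169.7]
force: [0.0, -0.6, -0.9]
width: 1.001
finger_force: 0.0
```

```bash
python3 - <<'E'
from h import *
go(549.2,148.6,22,190.5)
c=cam('wrist','w10.png');print(holes(c,np.array([553,149]),24,90).round(1))
cv2.imwrite('pics/w10b.png',cv2.resize(c['image'][80:380,200:440],None,fx=2,fy=2,interpolation=cv2.INTER_CUBIC))
E
```

```text
at [556.6 151.1 121.9] [ 1.800e+02  1.000e-01 -1.697e+02] w1.001 t28.1 q6 5
shift units [ 0.0266 -0.0039  0.3329] turn units [ 0.    0.02 -0.04]
[[507.8 124.8 245. ]
 [501.6 158.1 244. ]
 [532.3 124.2  18. ]
 [606.  142.9 170. ]
 [599.9 176.3 171. ]]
```

View pics/w10b.png

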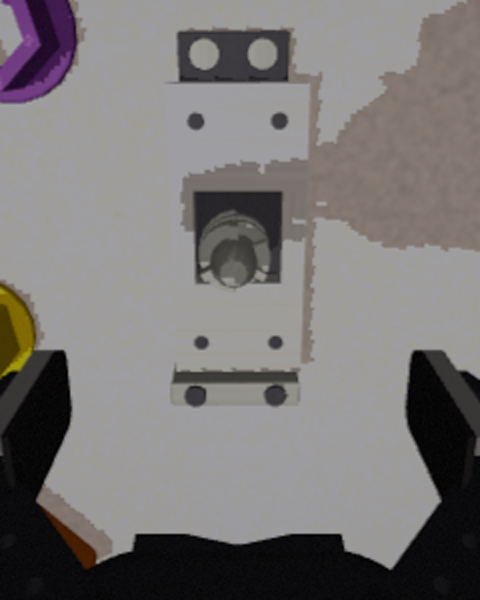

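The top plate is flush and square: centre (553.8,150.5), yaw 10.5°, one clean outline with the stud tip at crop (234,268). Now the nut.

```bash
python3 - <<'E'
from h import *
c=cam('wrist');print('tip',ray(c,316.5,216,66).round(1))
g=cv2.cvtColor(c['image'],cv2.COLOR_BGR2GRAY)
t=cam('top');print('nut top',ray(t,363,187,32).round(1))
go(601,-67,190,-169.7)
E
```

```text
tip [552.4 148.7  66. ]
nut top [601.5 -66.8  32. ]
at [555.  150.7 119.7] [-1.800e+02 -1.000e-01 -1.697e+02] w1.000 t28.2 q6 5
shift units [-0.0209 -0.7414 -0.2344] turn units [-0.   -0.02 -0.  ]
```

>>> arm_command(
  moves=[
    [0,0,0,-0.16,0,0,0],
    [0,0,-0.15,-0.07,0,0,0],
    [0,-0.005,-0.15,0,0,0,0],
    [0,-0.005,-0.15,0,0,0,0],
    [0,-0.005,-0.15,0,0,0,0],
    [0,-0.005,-0.14,0,0,0,0],
    [0,0,0,0,0,0,0],
    [0,0,0,0,0,0,0],
  ],
)

```text
time_s: 29.0
tcp_pos: [600.7, -67.3, 188.5]
eef_rot: [180.0, -0.1, -169.8]
force: [-0.2, 0.8, -0.9]
width: 1.003
finger_force: 0.0
```

```bash
python3 - <<'E'
from h import *
c=cam('wrist','w11.png')
print('px',proj(c,[601,-67,32]),proj(c,[601,-67,0]))
u,v=proj(c,[601,-67,16]).astype(int)
cv2.imwrite('pics/w11b.png',cv2.resize(c['image'][v-60:v+60,u-80:u+80],None,fx=5,fy=5,interpolation=cv2.INTER_CUBIC)); print(u,v)
go(601,-67,190,-169.7)
E
```

```text
px [318.81523862 185.73390255] [318.78355701 178.77529763]
318 182
at [600.7 -66.3 188.8] [ 1.800e+02 -1.000e-01 -1.698e+02] w0.999 t29.1 q6 -17
shift units [-0.0005 -0.0023 -0.0039] turn units [ 0.01 -0.02 -0.01]
```

View pics/w11b.png

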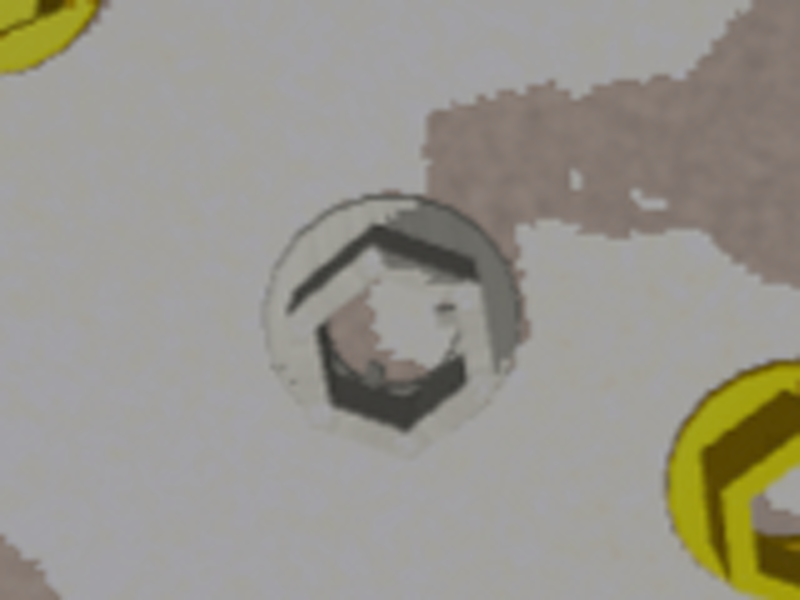

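The grey nut: flange circle about (392,325) in the crop, hex base vertices at about (375,228), (477,270) and (290,308). Casting rays.

```bash
python3 - <<'E'
from h import *
c=cam('wrist')
P=lambda x,y,z:ray(c,318-80+(x+.5)/5-.5,182-60+(y+.5)/5-.5,z)[:2]
for z in(0,6):
  print('flange',P(392.5,322,z).round(1),'r',[np.linalg.norm(P(*a,z)-P(392.5,322,z)).round(1) for a in((265,322),(520,322),(392.5,195))])
def e(a,b,z):
  A,B=P(*a,z),P(*b,z);print(A.round(1),B.round(1),'len',np.linalg.norm(A-B).round(1),'ang mod60',(np.degrees(np.arctan2(*(B-A)[::-1]))%60).round(1))
e((375,228),(477,268),6);e((375,228),(289,308),6);e((330,402),(406,430),32);e((406,430),(466,383),32);e((320,330),(330,402),32)
go(603,-65,190,-169.7)
E
```

```text
flange [610.3 -67.6] r [np.float64(29.9), np.float64(29.9), np.float64(30.0)]
flange [608.7 -67.8] r [np.float64(29.4), np.float64(29.4), np.float64(29.4)]
[587.8 -75.5] [592.8 -51.1] len 25.0 ang mod60 18.5
[587.8 -75.5] [609.6 -91.8] len 27.2 ang mod60 23.3
[621.9 -79. ] [625.3 -61.7] len 17.6 ang mod60 18.9
[625.3 -61.7] [612.5 -50.9] len 16.7 ang mod60 19.9
[606.4 -83.7] [621.9 -79. ] len 16.2 ang mod60 16.9
at [600.8 -65.8 189.1] [ 1.800e+02 -1.000e-01 -1.697e+02] w0.994 t29.1 q6 -17
shift units [-0.0077  0.0013 -0.0029] turn units [ 0.01 -0.01  0.  ]
```

>>> arm_command(
  moves=[
    [0,0,0,0,0,0,-0.7],
    [0,0,0,0,0,0,-0.7],
    [0,-0.024,-0.015,0.1,0,0,0],
    [0,0,0,0.12,0,0,0],
    [0,0,0,0,0,0,0],
    [0,0,0,0,0,0,0],
  ],
)

```text
time_s: 29.7
tcp_pos: [609.0, -67.5, 124.4]
eef_rot: [180.0, -0.1, -161.3]
force: [0.5, 0.2, 0.5]
width: 0.999
finger_force: 0.0
```

```bash
python3 - <<'E'
from h import *
c=cam('wrist','w12.png')
go(609,-67.6,9,-161.3)
t=cam('top');g=cv2.cvtColor(t['image'],cv2.COLOR_BGR2GRAY)
print(ray(t,362.6,186,6),ray(t,362.6,186,0))
E
```

```text
at [609.8 -67.8 125.5] [-1.800e+02  1.000e-01 -1.613e+02] w1.003 t29.8 q6 -25
shift units [0.0028 0.0016 0.3882] turn units [-0.    0.01  0.01]
[606.66071257 -68.18678794   6.        ] [607.23732082 -68.74985476   0.        ]
```

View pics/w12.png

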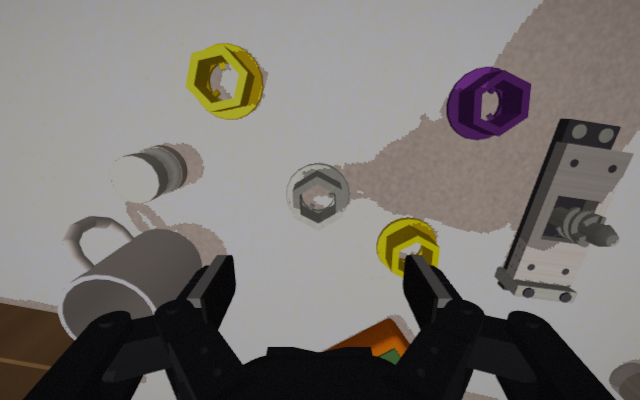

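The nut is at (318,195) with its flats vertical in the image, parallel to the pads, and the fingers have room. Descending.

>>> arm_command(
  moves=[
    [0,0.001,0.001,0.15,0,0,0],
    [0,0,0,0.13,0,0,0],
    [0,0,0,0.108,0,0,0],
    [0,0,0,0,0,0,0],
    [0,0,0,0,0,0,0],
    [0,0,0,0,0,0,0],
  ],
)

```text
time_s: 30.4
tcp_pos: [610.9, -68.4, 10.3]
eef_rot: [-179.9, 0.2, -161.3]
force: [0.5, 0.6, 0.4]
width: 1.002
finger_force: 0.0
```

>>> arm_command(
  moves=[
    [0.3,0,0,0,0,0,0],
    [0.5,0,0,0,0,0,0],
    [0.7,0,0,0,0,0,0],
    [0.7,0,0,0,0,0,0],
    [0.7,0,0,0,0,0,0],
    [0.7,0,0,0,0,0,0],
    [0.7,0,0,0,0,0,0],
  ],
  squeeze=30,
)

```text
time_s: 31.1
tcp_pos: [609.5, -68.3, 8.3]
eef_rot: [-180.0, 0.1, -161.3]
force: [-1.5, -0.4, 7.3]
width: 0.485
finger_force: 29.8
```

>>> arm_command(
  moves=[
    [0.7,0,0,-0.01,0,0,0],
    [0.7,0,0,-0.04,0,0,0],
    [0.7,0,0,-0.1,0,0,0],
    [0.7,0,0,-0.13,0,0,0],
    [0.7,0,0,-0.12,0,0,0],
    [0.7,0,0,0,0,0,0],
    [0.7,0,0,0,0,0,0],
  ],
  squeeze=50,
)

```text
time_s: 31.8
tcp_pos: [609.5, -68.3, 128.6]
eef_rot: [-180.0, 0.1, -161.3]
force: [-0.4, 0.3, -1.8]
width: 0.482
finger_force: 50.9
```

```bash
python3 - <<'E'
from h import *
c=cam('wrist','w13.png');o=bot.get_obs()
def T(p,e):
    M=np.eye(4);M[:3,:3]=R.from_euler('xyz',e,degrees=True).as_matrix();M[:3,3]=p;return M
CT=c['view']@T(o['tcp_pos'],o['eef_rot'])
np.save('ct.npy',CT)
def old(p,e): d=dict(c);d['view']=CT@np.linalg.inv(T(p,e));return d
d=old([609.8,-67.8,125.5],[180,.1,-161.3])
im=cv2.imread('pics/w12.png');
for z in(0,6): 
  pl=[ray(d,u,v,z)[:2] for u,v in((286,195),(350.5,195),(318,162.5))]
  print(z,'flange centre y-mid',((pl[0]+pl[1])/2).round(1),'far edge',pl[2].round(1),'-> centre', (pl[2]+30*np.array([.947,.321])).round(1), np.linalg.norm(pl[0]-pl[1]).round(1))
# stud from w10 pose
e=old([555.3,150.8,120.3],[180,0,-169.7])
g=cv2.cvtColor(cv2.imread('pics/w10.png'),cv2.COLOR_BGR2GRAY)
print(g[196:232,300:336:2])
go(553.1,149.1,130,-161.3)
E
```

```text
0 flange centre y-mid [613.1 -67.6] far edge [583.2 -77.9] -> centre [611.6 -68.3] 62.1
6 flange centre y-mid [611.3 -68.2] far edge [582.2 -78.3] -> centre [610.6 -68.6] 60.8
[[ 38  80  83 103 105 103 103 104 104 102  94  94  94  95  93  89  65  38]
 [ 44  86  99 104 104 103 103 104 105  98  79  83  94  95  94  94  71  39]
 [ 56  79 103 103 104 104 103 100 103  98  60  60  88  94  94  92  85  44]
 [ 76  91 104 104 104 101  84  80  91  92  60  60  68  93  92  85  74  49]
 [ 81  99 103 104 105  87  62  68  62  68  60  59  58  83  82  72  77  52]
 [ 83 101 104 104 101  66  61  63  63  62  60  60  57  67  69  81  93  54]
 [ 91 101 102 105  86  58  61  62  64  63  61  60  58  67  87  98 106  56]
 [ 96 102 102 101  64  60  64  62  68  66  62  62  58  76 102 106 106  60]
 [ 98 102 102  90  57  63  65  65  71  69  64  65  58  57 106 106 106  76]
 [ 97 103 103  74  57  64  66  67  74  72  65  65  59  56 104 105 105  88]
 [ 98 102 103  68  59  66  65  68  79  70  68  65  61  57  99 105 105  94]
 [ 98 103 103  64  62  66  67  73  81  71  70  66  60  57  97 107 106  93]
 [ 96 101  99  60  64  6
[... 1211 characters left out ...]
36 147 157 157 158 157 157 157 158 157]
 [158 157 157 158 157 156 152 149 146 153 157 157 157 157 157 157 157 157]
 [157 157 157 157 157 157 157 157 153 157 157 157 157 157 156 158 157 157]
 [157 157 157 158 157 157 157 157 157 157 157 157 157 157 157 157 158 157]
 [157 157 157 157 157 157 158 157 157 158 157 157 157 157 157 157 157 157]
 [157 157 157 157 157 157 158 157 157 158 157 157 157 157 157 156 156 156]
 [157 157 157 157 157 157 158 158 156 157 157 157 157 157 157 157 157 156]
 [157 157 157 157 157 157 156 156 157 157 157 157 156 156 156 156 156 156]]
at [608.8 -68.3 127.3] [ 180.    -0.  -161.3] w0.484 t31.9 q6 -25
shift units [-0.056   0.7459 -0.0089] turn units [ 0.   -0.   -0.01]
```

```bash
python3 - <<'E'
from h import *
CT=np.load('ct.npy');c=cam('wrist')
def old(p,e):
    M=np.eye(4);M[:3,:3]=R.from_euler('xyz',e,degrees=True).as_matrix();M[:3,3]=p
    d=dict(c);d['view']=CT@np.linalg.inv(M);return d
d=old([556.6,151.1,121.9],[180,.1,-169.7]);print('w10 tip',ray(d,316.8,217,66).round(1))
e=old([546.5,147.3,86.7],[180,-.1,-169.7])
g=cv2.cvtColor(cv2.imread('pics/w6.png'),cv2.COLOR_BGR2GRAY)
print(g[236:266,302:338:2])
for v in(246,248,250): print(v,ray(e,319.5,v,66).round(1))
E
```

```text
w10 tip [555.9 149.2  66. ]
[[112 112 111  70  64  67  71  68  72  71  69  68  67  65  62 113 115 114]
 [113 113 101  64  65  69  72  69  74  72  70  69  69  64  62 106 115 115]
 [112 113  87  63  66  72  71  70  76  73  71  72  71  64  62 106 114 113]
 [112 111  86  63  66  72  73  73  77  75  73  74  72  66  62  99 123 119]
 [110 108  84  63  69  73  74  75  77  77  75  77  72  67  63  90 148 139]
 [107 107  80  65  71  72  74  77  78  78  77  77  72  68  65  79 146 157]
 [107 109  79  68  72  73  75  79  78  79  78  79  72  69  66  70 151 158]
 [107 105  73  81  75  72  77  80  80  79  79  80  74  71  66  69 165 159]
 [106  90  62  84  81  74  78  82  80  81  81  80  74  72  67  62 155 155]
 [ 89  65  63  85  81  75  80  85  88  91  85  81  75  72  67  62 147 153]
 [ 66  65  62  86  81  76  84  99 110 111 102  88  77  73  69  63 103 147]
 [ 65  65  64  90  80  77  98 112 111 112 115 101  78  73  68  67  73 147]
 [ 65  76  75  90  82  82 110 112 110 113 114 111  85  74  69  92  98  97]
 [ 76 107  90  92  88  96 112 112 111 114 112 109  96  75  71 120 147  97]
 [106 111  97  92 104 
[... 550 characters left out ...]
45  71  42  43  43  43  41]
 [ 64  64  64  63  89 104 122 149 152 152 145 105  45  43  43  42  43  43]
 [ 64  65  64  64  64  70  99 119 138 139  93  43  41  41  44  42  42  43]
 [ 63  65  64  64  64  64  49  53  65  46  43  44  42  44  44  43  42  43]
 [ 63  65  63  64  64  64  51  42  42  42  43  42  43  42  44  43  43  42]
 [ 63  64  64  64  63  64  50  42  43  42  43  44  42  43  45  43  42  42]
 [ 64  63  63  64  63  64  48  42  42  43  44  42  42  43  42  43  42  43]
 [ 64  64  63  64  65  65  42  42  43  43  41  41  43  42  43  43  42  42]
 [ 63  65  64  64  63  64  42  42  44  43  43  43  42  43  44  42  43  42]]
246 [551.  148.3  66. ]
248 [552.4 148.5  66. ]
250 [553.7 148.8  66. ]
```

Both close images put the stud tip near (555.5,149.1), while the flush plates imply x of about 554.2. I'll aim at (554.5,149.1) and let the taper centre the nut.

>>> arm_command(
  moves=[
    [0.7,-0.011,0.15,0,0,0,0],
    [0.7,-0.013,0.15,0,0,0,0],
    [0.7,-0.013,0.15,0,0,0,0],
    [0.7,-0.012,0.15,0,0,0,0],
    [0.7,-0.012,0.145,0,0,0,0],
    [0.7,0,0,0.1,0,0,0],
    [0.7,0,0,0,0,0,0],
    [0.7,0,0,0,0,0,0],
  ],
)

```text
time_s: 32.7
tcp_pos: [554.0, 148.7, 96.8]
eef_rot: [180.0, -0.2, -161.3]
force: [-0.5, 0.7, -1.2]
width: 0.483
finger_force: 50.9
```

```bash
python3 - <<'E'
from h import *
go(554.5,149.1,60,-161.3)
E
```

```text
at [554.  148.7  96.8] [ 180.    -0.2 -161.3] w0.483 t32.7 q6 -4
shift units [-0.0025  0.0008  0.1227] turn units [ 0.   -0.03 -0.01]
```

>>> arm_command(
  moves=[
    [0.7,-0.001,0.001,0.06,0,0,0],
    [0.7,0,0,0.06,0,0,0],
    [0.7,0,0,0,0,0,0],
    [0.7,0,0,0,0,0,0],
    [0.7,0,0,0,0,0,0],
  ],
)

```text
time_s: 33.2
tcp_pos: [555.9, 149.4, 62.9]
eef_rot: [-180.0, 0.1, -161.4]
force: [-0.6, 0.2, -1.6]
width: 0.482
finger_force: 50.9
```

>>> arm_command(
  moves=[
    [0.7,0,0,0.006,0,0,0],
    [0.7,0,0,0,0,0,0],
    [0.7,0,0,0,0,0,0],
  ],
)

```text
time_s: 33.5
tcp_pos: [555.1, 149.7, 59.9]
eef_rot: [-180.0, 0.0, -161.3]
force: [0.5, -0.7, -0.9]
width: 0.48
finger_force: 50.9
```

>>> arm_command(
  moves=[
    [0.7,0,0,0.006,0,0,0],
    [0.7,0,0,0,0,0,0],
    [0.7,0,0,0,0,0,0],
  ],
)

```text
time_s: 33.8
tcp_pos: [555.0, 149.7, 57.8]
eef_rot: [180.0, -0.0, -161.3]
force: [-0.3, -0.8, -0.7]
width: 0.483
finger_force: 50.9
```

>>> arm_command(
  moves=[
    [0.7,0,0,0.004,0,0,0],
    [0.7,0,0,0,0,0,0],
    [0.7,0,0,0,0,0,0],
  ],
)

```text
time_s: 34.1
tcp_pos: [555.0, 149.7, 56.7]
eef_rot: [180.0, -0.0, -161.3]
force: [-0.0, -0.2, -1.6]
width: 0.48
finger_force: 50.9
```

>>> arm_command(
  moves=[
    [0.7,0,0,0.004,0,0,0],
    [0.7,0,0,0,0,0,0],
    [0.7,0,0,0,0,0,0],
  ],
)

```text
time_s: 34.4
tcp_pos: [555.0, 149.7, 55.5]
eef_rot: [-180.0, -0.0, -161.3]
force: [-0.7, -0.5, -1.9]
width: 0.48
finger_force: 50.9
```

>>> arm_command(
  moves=[
    [0.7,0,0,0.004,0,0,0],
    [0.7,0,0,0,0,0,0],
    [0.7,0,0,0,0,0,0],
  ],
)

```text
time_s: 34.7
tcp_pos: [555.2, 149.7, 54.6]
eef_rot: [-180.0, 0.0, -161.3]
force: [-1.4, -0.5, 4.5]
width: 0.483
finger_force: 51.8
```

Contact at TCP z of 54.6 puts the nut mid at about 62, on the flats and well centred. Backing off anticlockwise with a light preload and watching the force.

>>> arm_command(
  moves=[
    [0.7,0,0,0.001,0,0,-1],
    [0.7,0,0,0,0,0,-1],
    [0.7,0,0,0,0,0,-1],
    [0.7,0,0,0,0,0,0],
  ],
  squeeze=30,
)

```text
time_s: 35.1
tcp_pos: [555.5, 149.8, 54.5]
eef_rot: [-180.0, 0.1, -143.1]
force: [-0.4, 0.6, 6.3]
width: 0.479
finger_force: 52.0
```

>>> arm_command(
  moves=[
    [0.7,0,0,0,0,0,-1],
    [0.7,0,0,0,0,0,-1],
    [0.7,0,0,0,0,0,-1],
    [0.7,0,0,0,0,0,0],
  ],
)

```text
time_s: 35.5
tcp_pos: [555.0, 149.7, 53.9]
eef_rot: [180.0, -0.0, -125.2]
force: [-1.0, -0.6, -0.6]
width: 0.48
finger_force: 51.0
```

>>> arm_command(
  moves=[
    [0.7,0,0,0,0,0,-1],
    [0.7,0,0,0,0,0,-1],
    [0.7,0,0,0,0,0,-1],
    [0.7,0,0,0,0,0,0],
  ],
)

```text
time_s: 35.9
tcp_pos: [554.9, 149.6, 53.8]
eef_rot: [180.0, -0.0, -107.4]
force: [-0.1, 0.3, -1.0]
width: 0.48
finger_force: 50.9
```

The contact vanished after about 20–36°, so the nut is over the gap. Going down.

>>> arm_command(
  moves=[
    [0.7,0,0,0.004,0,0,0],
    [0.7,0,0,0,0,0,0],
    [0.7,0,0,0,0,0,0],
  ],
)

```text
time_s: 36.2
tcp_pos: [555.0, 149.6, 52.7]
eef_rot: [180.0, -0.0, -107.5]
force: [0.4, -0.0, -1.0]
width: 0.483
finger_force: 50.9
```

>>> arm_command(
  moves=[
    [0.7,0,0,0.005,0,0,0],
    [0.7,0,0,0,0,0,0],
    [0.7,0,0,0,0,0,0],
  ],
)

```text
time_s: 36.5
tcp_pos: [555.0, 149.7, 51.2]
eef_rot: [180.0, -0.0, -107.3]
force: [0.4, 0.1, -1.1]
width: 0.485
finger_force: 50.9
```

>>> arm_command(
  moves=[
    [0.7,0,0,0.005,0,0,0],
    [0.7,0,0,0,0,0,0],
    [0.7,0,0,0,0,0,0],
  ],
)

```text
time_s: 36.8
tcp_pos: [555.0, 149.7, 49.7]
eef_rot: [180.0, -0.0, -107.3]
force: [0.1, -0.9, -1.9]
width: 0.483
finger_force: 50.9
```

It's in the thread (mid about 57). Continuing to contact.

>>> arm_command(
  moves=[
    [0.7,0,0,0.004,0,0,0],
    [0.7,0,0,0,0,0,0],
    [0.7,0,0,0,0,0,0],
  ],
)

```text
time_s: 37.1
tcp_pos: [555.2, 149.8, 48.9]
eef_rot: [-180.0, 0.0, -107.3]
force: [-1.3, 1.0, 3.9]
width: 0.487
finger_force: 51.8
```

>>> arm_command(
  moves=[
    [0.7,0,0,0.004,0,0,0],
    [0.7,0,0,0,0,0,0],
    [0.7,0,0,0,0,0,0],
  ],
)

```text
time_s: 37.4
tcp_pos: [555.4, 149.8, 48.5]
eef_rot: [-179.9, 0.0, -107.3]
force: [-5.3, -0.2, 17.2]
width: 0.485
finger_force: 53.4
```

>>> arm_command(
  moves=[
    [0.7,0,0,-0.003,0,0,1],
    [0.7,0,0,0.0013,0,0,1],
    [0.7,0,0,0.0013,0,0,1],
    [0.7,0,0,0.0013,0,0,1],
    [0.7,0,0,0,0,0,0],
    [0.7,0,0,0,0,0,0],
  ],
  squeeze=40,
)

```text
time_s: 38.0
tcp_pos: [555.1, 149.7, 47.3]
eef_rot: [-180.0, 0.0, -131.1]
force: [-0.4, 0.6, 2.0]
width: 0.481
finger_force: 51.6
```

>>> arm_command(
  moves=[
    [0.7,0,0,0.0013,0,0,1],
    [0.7,0,0,0.0013,0,0,1],
    [0.7,0,0,0.0013,0,0,1],
    [0.7,0,0,0.0013,0,0,1],
    [0.7,0,0,0,0,0,0],
    [0.7,0,0,0,0,0,0],
  ],
)

```text
time_s: 38.6
tcp_pos: [555.1, 149.7, 45.6]
eef_rot: [-180.0, 0.0, -155.1]
force: [0.4, -0.6, 2.1]
width: 0.48
finger_force: 51.5
```

Following the thread well, 1.6 mm per 24°. Carrying on.

>>> arm_command(
  moves=[
    [0.7,0,0,0.0013,0,0,1],
    [0.7,0,0,0.0013,0,0,1],
    [0.7,0,0,0.0014,0,0,1],
    [0.7,0,0,0.0013,0,0,1],
    [0.7,0,0,0.0013,0,0,1],
    [0.7,0,0,0.0014,0,0,1],
    [0.7,0,0,0.0013,0,0,1],
    [0.7,0,0,0.0013,0,0,1],
  ],
)

```text
time_s: 39.4
tcp_pos: [555.2, 149.6, 42.5]
eef_rot: [-180.0, 0.0, 156.7]
force: [-0.4, -1.5, 4.0]
width: 0.482
finger_force: 51.9
```

>>> arm_command(
  moves=[
    [0.7,0,0,0.0013,0,0,1],
    [0.7,0,0,0.0013,0,0,1],
    [0.7,0,0,0.0014,0,0,1],
    [0.7,0,0,0.0013,0,0,1],
    [0.7,0,0,0.0013,0,0,1],
    [0.7,0,0,0.0014,0,0,1],
    [0.7,0,0,0.0013,0,0,1],
    [0.7,0,0,0.0013,0,0,1],
  ],
)

```text
time_s: 40.2
tcp_pos: [555.1, 149.3, 39.3]
eef_rot: [-180.0, 0.0, 108.7]
force: [0.5, -3.6, 5.1]
width: 0.483
finger_force: 51.9
```

>>> arm_command(
  moves=[
    [0.7,0,0,0.0013,0,0,1],
    [0.7,0,0,0.0013,0,0,1],
    [0.7,0,0,0.0014,0,0,1],
    [0.7,0,0,0.0013,0,0,1],
    [0.7,0,0,0.0013,0,0,1],
    [0.7,0,0,0.0014,0,0,1],
    [0.7,0,0,0.0013,0,0,1],
    [0.7,0,0,0.0013,0,0,1],
  ],
)

```text
time_s: 41.0
tcp_pos: [554.7, 148.9, 36.0]
eef_rot: [180.0, 0.1, 60.6]
force: [-3.0, -4.7, 5.7]
width: 0.477
finger_force: 52.0
```

```bash
python3 - <<'E'
from h import *
o=bot.get_obs();print(o['qpos'].round(1),o['tcp_pos'].round(1),o['eef_rot'].round(1),o['force'].round(1),o['ft_torque'].round(2))
E
```

```text
[ 1.510e+01  2.710e+01 -1.010e+01  5.290e+01 -1.000e-01  1.344e+02] [554.7 148.9  36. ] [1.80e+02 1.00e-01 6.06e+01] [-3.  -4.7  5.7] [-1.2   0.58  0.07]
```

Joint 6 is at 134°, so I'll re-grip: open, turn back 60°, close.

>>> arm_command(
  moves=[
    [0.35,0,0,0,0,0,0],
    [0.35,0,0,0,0,0,0],
    [0.35,0,0,0,0,0,0],
    [0.35,0,0,0,0,0,-1],
    [0.35,0,0,0,0,0,-1],
    [0.35,0,0,0,0,0,-1],
    [0.35,0,0,0,0,0,-1],
    [0.35,0,0,0,0,0,-1],
  ],
)

```text
time_s: 41.8
tcp_pos: [555.1, 149.8, 36.0]
eef_rot: [180.0, -0.0, 91.1]
force: [-0.8, 0.4, -0.0]
width: 0.648
finger_force: 0.0
```

>>> arm_command(
  moves=[
    [0.35,0,0,0,0,0,-1],
    [0.35,0,0,0,0,0,-1],
    [0.35,0,0,0,0,0,-1],
    [0.35,0,0,0,0,0,-1],
    [0.35,0,0,0,0,0,-1],
    [0.35,0,0,0,0,0,0],
    [0.35,0,0,0,0,0,0],
  ],
)

```text
time_s: 42.5
tcp_pos: [555.0, 149.8, 36.0]
eef_rot: [-180.0, -0.0, 120.6]
force: [-0.6, -0.3, -0.8]
width: 0.658
finger_force: 0.0
```

>>> arm_command(
  moves=[
    [0.5,0,0,0,0,0,0],
    [0.7,0,0,0,0,0,0],
    [0.7,0,0,0,0,0,0],
    [0.7,0,0,0,0,0,0],
    [0.7,0,0,0,0,0,0],
  ],
)

```text
time_s: 43.0
tcp_pos: [554.9, 149.7, 36.1]
eef_rot: [-180.0, -0.0, 120.7]
force: [-3.2, -1.7, 4.7]
width: 0.484
finger_force: 39.9
```

>>> arm_command(
  moves=[
    [0.7,0,0,0.0013,0,0,1],
    [0.7,0,0,0.0013,0,0,1],
    [0.7,0,0,0.0014,0,0,1],
    [0.7,0,0,0.0013,0,0,1],
    [0.7,0,0,0.0013,0,0,1],
    [0.7,0,0,0.0013,0,0,1],
    [0.7,0,0,0,0,0,0],
  ],
)

```text
time_s: 43.7
tcp_pos: [554.9, 149.3, 33.5]
eef_rot: [-180.0, 0.0, 84.5]
force: [-1.8, -4.6, 2.4]
width: 0.484
finger_force: 40.2
```

```bash
python3 - <<'E'
from h import *
o=bot.get_obs();print(o['tcp_pos'].round(1),o['eef_rot'].round(1),o['force'].round(1),o['ft_torque'].round(2),o['width'])
E
```

```text
[554.9 149.3  33.5] [-180.     0.    84.5] [-1.8 -4.6  2.4] [-0.78  0.41 -0.08] 0.4841103013352244
```

>>> arm_command(
  moves=[
    [0.7,0,0,0.0013,0,0,1],
    [0.7,0,0,0.0013,0,0,1],
    [0.7,0,0,0,0,0,0],
  ],
)

```text
time_s: 44.0
tcp_pos: [554.8, 149.5, 33.2]
eef_rot: [-180.0, 0.0, 72.6]
force: [-5.9, -4.5, 8.8]
width: 0.483
finger_force: 41.2
```

```bash
python3 - <<'E'
from h import *
o=bot.get_obs();print(o['tcp_pos'].round(1),o['eef_rot'].round(1),o['force'].round(1),o['ft_torque'].round(2),o['width'])
E
```

```text
[554.8 149.5  33.2] [-180.     0.    72.6] [-5.9 -4.5  8.8] [-0.58  0.95 -0.23] 0.483496462000393
```

>>> arm_command(
  moves=[
    [0.7,0,0,0.0013,0,0,1],
    [0.7,0,0,0,0,0,0],
  ],
)

```text
time_s: 44.2
tcp_pos: [554.8, 149.5, 33.0]
eef_rot: [180.0, 0.0, 66.6]
force: [-6.9, -4.4, 12.5]
width: 0.48
finger_force: 41.6
```

```bash
python3 - <<'E'
from h import *
o=bot.get_obs();print(o['tcp_pos'].round(1),o['eef_rot'].round(1),o['force'].round(1),o['ft_torque'].round(2),o['width'])
E
```

```text
[554.8 149.5  33. ] [180.    0.   66.6] [-6.9 -4.4 12.5] [-0.71  1.16 -0.21] 0.48031507138572715
```

>>> arm_command(
  moves=[
    [0.7,0,0,0,0,0,1],
    [0.7,0,0,0,0,0,0.5],
    [0.7,0,0,0,0,0,0],
  ],
)

```text
time_s: 44.5
tcp_pos: [554.8, 149.5, 33.0]
eef_rot: [-180.0, 0.0, 57.7]
force: [-7.6, -4.7, 12.3]
width: 0.484
finger_force: 41.7
```

```bash
python3 - <<'E'
from h import *
o=bot.get_obs();print(o['tcp_pos'].round(1),o['eef_rot'].round(1),o['force'].round(1),o['ft_torque'].round(2),o['width'])
E
```

```text
[554.8 149.5  33. ] [-180.     0.    57.7] [-7.6 -4.7 12.3] [-0.66  1.2  -0.2 ] 0.48436228629469313
```

Vertical force stopped rising at z of about 33, so the flange should be on the stack. Releasing and checking.

>>> arm_command(
  moves=[
    [0.5,0,0,0,0,0,0],
    [0.2,0,0,0,0,0,0],
    [0,0,0,0,0,0,0],
    [0,0,0,-0.05,0,0,0],
    [0,0,0,-0.13,0,0,0],
    [0,0,0,-0.13,0,0,0],
    [0,0,0,-0.1,0,0,0],
    [0,0,0,0,0,0,0],
  ],
)

```text
time_s: 45.3
tcp_pos: [557.1, 150.3, 159.7]
eef_rot: [179.8, -0.3, 57.7]
force: [0.4, 0.4, -0.9]
width: 1.001
finger_force: 0.0
```

```bash
python3 - <<'E'
from h import *
go(554.5,149.5,33,57.7)
c=cam('wrist','w14.png')
h=holes(c,np.array([553,149]),24,90);print(h.round(1))
sc=cam('scene','s14.png')
u,v=proj(sc,[554,149,30]).astype(int);w=cv2.resize(sc['image'][v-45:v+45,u-60:u+60],(400,300),interpolation=cv2.INTER_CUBIC)
a,b=proj(c,[554,149,30]).astype(int);print(u,v,a,b)
y0=max(b-100,0);x0=max(a-130,0);k=cv2.resize(c['image'][y0:y0+200,x0:x0+260],(780,600)[:2],interpolation=cv2.INTER_CUBIC)
k=cv2.resize(k,(400,308)); can=np.zeros((308,800,3),np.uint8);can[:300,:400]=w;can[:,400:]=k;cv2.imwrite('pics/last.png',can)
E
```

```text
at [557.1 150.3 159.7] [179.8  -0.3  57.7] w1.001 t45.3 q6 137
shift units [-0.009  -0.0078  0.4222] turn units [ 0.04 -0.05  0.  ]
[[574.1 206.9  14. ]
 [599.9 176.3 178. ]
 [538.  194.4 115. ]
 [606.  143.  166. ]
 [554.3 157.2  43. ]
 [512.8 180.6  12. ]
 [505.2 178.8  23. ]
 [498.6 174.5  24. ]
 [501.6 158.2 148. ]
 [507.9 124.9 142. ]]
366 212 316 196
```

View pics/last.png

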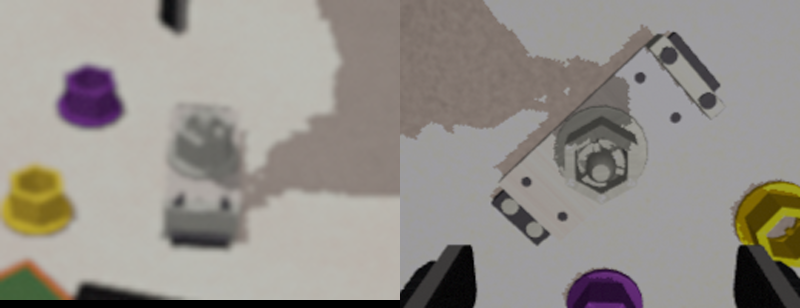

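The plate holes haven't moved and the nut sits on the stud. One tightening test will confirm it is seated: re-grip 60° back and turn clockwise gently.

>>> arm_command(
  moves=[
    [0.3,-0.004,-0.005,0,0,0,-1],
    [0.3,0,0,0,0,0,-1],
    [0.3,0,0,0,0,0,-1],
    [0.3,0,0,0,0,0,-1],
    [0.3,0,0,0,0,0,-1],
    [0.3,0,0,0,0,0,-1],
    [0.3,0,0,0,0,0,-1],
    [0.3,0,0,0,0,0,-1],
  ],
)

```text
time_s: 46.2
tcp_pos: [552.4, 149.3, 153.8]
eef_rot: [-179.9, -0.0, 105.9]
force: [-0.3, 0.4, -0.0]
width: 0.698
finger_force: 0.0
```

>>> arm_command(
  moves=[
    [0.3,0,0,0,0,0,-1],
    [0.3,0,0,0,0,0,-1],
    [0.3,0,0,0,0,0,0],
    [0.3,0,0,0,0,0,0],
  ],
)

```text
time_s: 46.6
tcp_pos: [552.7, 149.4, 154.5]
eef_rot: [-179.9, -0.0, 117.5]
force: [-0.1, 0.0, 0.1]
width: 0.701
finger_force: 0.0
```

```bash
python3 - <<'E'
from h import *
go(554.9,149.6,34,117.7)
E
```

```text
at [552.7 149.4 154.5] [-179.9   -0.   117.5] w0.701 t46.6 q6 78
shift units [-0.0029  0.0075  0.4016] turn units [-0.01 -0.   -0.03]
```

>>> arm_command(
  moves=[
    [0.3,-0.003,0.0075,0.1,0,0,0],
    [0.3,0,0,0.12,0,0,0],
    [0.3,0,0,0.12,0,0,0],
    [0.3,0,0,0.06,0,0,0],
    [0.3,0,0,0,0,0,0],
    [0.3,0,0,0,0,0,0],
    [0.3,0,0,0,0,0,0],
  ],
)

```text
time_s: 47.3
tcp_pos: [556.4, 150.0, 36.8]
eef_rot: [179.9, 0.0, 117.6]
force: [0.8, -0.3, -0.5]
width: 0.702
finger_force: 0.0
```

>>> arm_command(
  moves=[
    [0.5,0,0,0,0,0,0],
    [0.7,0,0,0,0,0,0],
    [0.7,0,0,0,0,0,0],
    [0.7,0,0,0,0,0,0],
    [0.7,0,0,0,0,0,0],
  ],
  squeeze=30,
)

```text
time_s: 47.8
tcp_pos: [555.2, 149.4, 36.6]
eef_rot: [-180.0, 0.0, 117.6]
force: [-8.8, -4.7, 12.8]
width: 0.483
finger_force: 30.6
```

```bash
python3 - <<'E'
from h import *
o=bot.get_obs();print(o['tcp_pos'].round(1),o['eef_rot'].round(1),o['force'].round(1),o['ft_torque'].round(2),o['width'])
E
```

```text
[555.2 149.4  36.6] [-180.     0.   117.6] [-8.8 -4.7 12.8] [-0.91  1.81  0.03] 0.4833340379362583
```

>>> arm_command(
  moves=[
    [0.7,0,0,0,0,0,0.7],
    [0.7,0,0,0,0,0,0.7],
    [0.7,0,0,0,0,0,0],
  ],
)

```text
time_s: 48.1
tcp_pos: [555.3, 149.0, 36.6]
eef_rot: [-180.0, 0.1, 109.1]
force: [-7.5, -6.4, 11.1]
width: 0.487
finger_force: 30.6
```

```bash
python3 - <<'E'
from h import *
o=bot.get_obs();print(o['tcp_pos'].round(1),o['eef_rot'].round(1),o['force'].round(1),o['ft_torque'].round(2),o['width'])
E
```

```text
[555.3 149.   36.6] [-1.800e+02  1.000e-01  1.091e+02] [-7.5 -6.4 11.1] [-1.31  1.61 -0.12] 0.4873618150573013
```

>>> arm_command(
  moves=[
    [0.7,0,0,0,0,0,0.7],
    [0.7,0,0,0,0,0,0.7],
    [0.7,0,0,0,0,0,0.7],
    [0.7,0,0,0,0,0,0],
  ],
)

```text
time_s: 48.5
tcp_pos: [555.0, 149.0, 36.6]
eef_rot: [-180.0, 0.1, 96.5]
force: [-8.9, -7.3, 14.5]
width: 0.484
finger_force: 30.8
```

```bash
python3 - <<'E'
from h import *
o=bot.get_obs();print(o['tcp_pos'].round(1),o['eef_rot'].round(1),o['force'].round(1),o['ft_torque'].round(2),o['width'])
E
```

```text
[555.  149.   36.6] [-1.80e+02  1.00e-01  9.65e+01] [-8.9 -7.3 14.5] [-1.44  2.02 -0.29] 0.4838947133964057
```

>>> arm_command(
  moves=[
    [0.7,0,0,0,0,0,0.7],
    [0.7,0,0,0,0,0,0.7],
    [0.7,0,0,0,0,0,0.7],
    [0.7,0,0,0,0,0,0],
  ],
)

```text
time_s: 48.9
tcp_pos: [555.0, 149.2, 36.5]
eef_rot: [-180.0, 0.1, 84.0]
force: [-9.1, -5.7, 11.4]
width: 0.484
finger_force: 41.5
```

```bash
python3 - <<'E'
from h import *
o=bot.get_obs();print(o['tcp_pos'].round(1),o['eef_rot'].round(1),o['force'].round(1),o['ft_torque'].round(2),o['width'])
E
```

```text
[555.  149.2  36.5] [-1.8e+02  1.0e-01  8.4e+01] [-9.1 -5.7 11.4] [-1.2   1.84  0.98] 0.48442738508673727
```

Torque climbed to about 1 N m, so the nut is tight. Easing off, releasing and checking the plates.

>>> arm_command(
  moves=[
    [0.7,0,0,0,0,0,-0.5],
    [0.5,0,0,0,0,0,0],
    [0.2,0,0,0,0,0,0],
    [0,0,0,0,0,0,0],
    [0,0,0,-0.05,0,0,0],
    [0,0,0,-0.13,0,0,0],
    [0,0,0,-0.13,0,0,0],
    [0,0,0,-0.1,0,0,0],
  ],
)

```text
time_s: 49.7
tcp_pos: [556.1, 149.9, 161.0]
eef_rot: [179.9, -0.0, 87.0]
force: [0.7, 0.8, -0.0]
width: 0.999
finger_force: 0.0
```

>>> arm_command(
  moves=[
    [0,0,0,0,0,0,0],
    [0,0,0,0,0,0,0],
    [0,0,0,0,0,0,0],
  ],
)

```text
time_s: 50.0
tcp_pos: [555.1, 149.6, 157.4]
eef_rot: [-179.9, 0.0, 87.1]
force: [-0.2, 0.1, -1.4]
width: 1.0
finger_force: 0.0
```

```bash
python3 - <<'E'
from h import *
go(554.5,149.5,33,57.7)
c=cam('wrist','w15.png')
h=holes(c,np.array([553.8,150.5]),24,60);print(h[h[:,2]>60].round(1))
# flange outline top-plane check: expected px of flange rim vs hypotheses
print([proj(c,[555,149.3,z]).round(1) for z in(24,30,56)])
E
```

```text
at [555.1 149.6 157.4] [-179.9    0.    87.1] w1.000 t50.0 q6 108
shift units [-3.000e-04 -1.500e-03  4.148e-01] turn units [-0.01  0.01  4.89]
[[599.9 176.4 180. ]
 [501.6 158.3 161. ]
 [606.  143.  155. ]
 [507.9 124.9 144. ]]
[array([318.6, 191.9]), array([318.6, 193.6]), array([318.6, 201.9])]
```

```bash
python3 -c "
from station import bot
print(bot.sign_off())"
```

```text
the job is handed in; nothing more can be done
None
```

I stacked both plates flush against the end stop, wound the nut down tight onto them, let go and handed the job in at about 50 s; I couldn't see the bottom plate at the end, and sign-off returned no verdict.

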